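# Load the cassette clips into the gravity chute

## Robot

A 6-joint arm with a two-finger parallel gripper is mounted at the origin on a cart in front of the work surface, level with it; the furniture and walls round the work are solid. World frame = base frame: x ahead of the robot, y to its left, z up, the work surface at z = 0. Lengths are in mm, angles in rad, forces in N, time in s.
With the tool pointing down it reaches from about 275 to 725 mm from the base axis. Payload 5.6 kg.
Tool frame: the origin (TCP) lies midway between the tips of the shut fingers; the grasp point (between the pads) lies 19 mm behind it; z points along the fingers, y is the direction in which the jaws open and shut (so a half turn about z gives the same grasp; the last joint's range is limited). The gripper opens to 85 mm and grips with 20 to 120 N. Pads are 22 mm wide; open, the fingers measure 114 mm over their backs; the gripper's body (76 mm by 85 mm) begins 54 mm behind the grasp point. The pads swing forward as they close: fully open they stand 13 mm farther back than shut.
Start: joints at [1.618, 0.255, 0.108, 0, -1.424, -0.285], TCP at [129.533, 534.522, 210.183] pointing down, gripper open.
Joint ranges: [-2.95, 2.95], [-1.21, 1.97], [-1.09, 1.5], [-2.87, 1.71], [-2.94, -0.07], [-3.05, 3.05]. Speed limits (rad/s): [2.57, 2.57, 3.14, 3.14, 3.14, 3.14].

## Interface

Orientations are given as a unit quaternion [w, x, y, z].
In Python, from workcell import get_state, snapshot, finish_job gives the robot as it stands.
- The arm moves only by the tool move_arm, never from a script. Its arguments are lists of equal length, an entry for each row: "fingers": the finger opening in mm, from 0 to 85.4; "linear": the shift along the tool's x, y, z in units of 30 mm (1.0 is 30 mm), a list of three; "roll": the turn about the tool's z in units of 5 degrees (1.0 is 5 degrees). A call has 1 to 12 rows; each row shifts and turns the commanded pose from where the row before left it, along the tool's axes as they then stand; what a row does not reach is not made up. A row lasts 1/12 s, in which the tool goes at most 41.7 mm and 7.16 degrees, less where a joint would pass 70% of its speed; a pose out of reach is approached as far as the arm can. A call is refused whole if a number of a shift passes 1 or a number of a turn 1, either way. A call with a gripper value outside its range is refused whole. The fingers move at their own pace and stop on an object; "grip_force" is the grip in N (left out, the last holds). Time passes only in rows, so rows that do not move let the fingers close. It gives the time, the measured TCP pose, the force and the opening at its end, in the units of the state.
- get_state(): the state, without advancing time (a new reading comes with each control period).
- snapshot(name): name is "side" or "top" or "wrist"; returns a dict with "image" (420x560x3 uint8, blue, green, red), "depth" (420x560 float32, mm along the optical axis (not along the pixel's ray), 0 where there is no reading), "fov_y" (degrees; the focal length in pixels is half the picture's height over the tangent of half this angle, whatever the lens; pixels are square), "cx", "cy" (the principal point, pixels), "extrinsics" (4x4, takes a point from camera to world coordinates). Camera axes: x right, y down, z forward; pixel columns grow to the right and rows downward; lengths in mm; the calibration is good to about 2 mm. A picture is of the moment at which its call begins.
- finish_job(): hands the job in, once; it reports no verdict.
The state is a dict: "t": time; "joint_positions": joint angles; "joint_vel": joint speeds; "effort": joint torques, N m; "tcp_pos": TCP position; "eef_rot": TCP orientation; "wrist_force": force on the tool from outside, world axes, zero at the start; "ft_torque": the same for the moment, N m; "grip_width": finger opening in mm.
Only numpy, scipy, OpenCV 4.12 (cv2) and the standard library are available. Lean on these libraries where they do the work, as an engineer would, in place of code of your own. Each camera call takes 0.05 s, during which the arm holds its last target.

## Task

Load both steel cassette clips from the grey stand into the sloping gravity chute, end-on from its upper mouth and one behind the other, so that each lies flat on the chute's bed with its orange rib facing up between the blue lips; tilt each clip to the slope and lay it along the bed before letting go, do not drop or tip it in. The first must slide right down to the stop and come to rest before the second is loaded, and the second must come to rest against the first. Leave the other things on the worktop where they are.

Things in the scene. Friction and masses are not known exactly. Their poses are not given: they have to be found in the camera images.
- clip_1_center (a point): Cassette clip, one of two alike: steel plate 110 x 46 x 8 mm, about 90 g, with an orange rib (40 long, 16 wide, 7 mm high) mid-face on one side only; both ends are alike, 35 mm bare. It stands on end in the stand, top 118 mm above the worktop. Point: centre of the plate. Axes: x out of the ribbed face, y across the width, z along the length (up at the start).
- clip_1_rib (a point): Middle of the rib's top on clip 1, 11 mm from the plate's centre along the clip's x (the clip's own axes).
- clip_2_center (a point): Centre of the second clip, alike in every way, with the same axes. In the stand the ribs of the two clips face opposite ways.
- clip_2_rib (a point): Middle of the rib's top on clip 2, 11 mm from the plate's centre along the clip's x.
- stand: Grey block fixed to the worktop, 170 (x) x 84 (y) x 36 mm high, origin under its centre. Two slots 12 x 51 mm, 28 mm deep, at x = -45 and +45 mm, hold one clip each on end, so 82 mm of a clip stands above the block. The clips' faces look along the block's +x and -x.
- chute: Fixed foot of the chute: grey base plate 250 x 130 x 10 mm and dark posts; origin under the plate's centre. Its x axis points level in the downhill direction; the chute's upper mouth hangs over its -x end, facing -x and up.
- channel: The chute: a slippery aluminium C-channel, fixed, sloping 50 degrees from level. Origin: middle of the bed's upper edge, on its surface, 228 mm up. x downhill along the bed, y across, z out of the bed. The bed ends at a dark stop at x = 260 mm. From x = 45 mm it is 51 mm wide inside, with blue lips over both edges 11 mm above the bed and a 32 mm slot between them for the rib.
- channel_landing (a point): Middle of the chute's open landing, on the bed at channel x = 23 mm (axes of the channel). From x = 0 to 45 mm there are no lips; 10 mm side walls narrow from 65 to 54 mm. A notch 34 mm wide, x = 0 to 30 mm, lets a finger pass below a clip. The lips' lead-in flares up from x = 36 mm (17 mm above the bed there). A clip laid here rib up slides down by itself when let go; rib down it jams.
- channel_home (a point): Where the centre of the first clip ends, against the stop: channel x = 205, z = 4 mm (axes of the channel). The centre of the second, behind it, ends at channel x = 95, z = 4 mm.
- nipper: Steel nail nippers, 124 x 40 x 13 mm, lying loose; leave alone. Origin under the middle.
- brush: Purple scrubbing brush, 30 x 86 x 55 mm, standing loose; leave alone. Origin under the middle.
- sachet: Blue swab sachet, 66 x 46 x 9 mm, lying loose; leave alone. Origin under the middle.

How it is judged:
By the outcome, as a careful person would: the job done as asked, in the order asked, and still so for the second after the job is handed in, with the robot touching nothing.
It also fails if it takes over 58 s, if anything falls off the work surface, if the arm or the gripper's body presses on something with over 40 N, if the wrist force passes 120 N, or if a joint passes its speed limit or range.

## Working session

There is one attempt and no reset: what is moved stays moved. The work goes in short steps, Python scripts to look and compute and a tool call to move; the robot and the scene stay as the last step left them, time stands still between calls to the robot, and variables do not carry over. Pictures are saved under pics/ and viewed, and the job is handed in when it is done.

Besides the shell and the picture viewer there is one more tool, called by a JSON object that holds its "op" and its "data", one argument or row to a line. move_arm: Moves the arm, as the interface text tells. Its arguments: {"type":"object","properties":{"fingers":{"type":"array"},"linear":{"type":"array"},"roll":{"type":"array"},"grip_force":{"type":"number"}},"required":["fingers","linear","roll"]}

```bash
ls; mkdir -p pics; cat > h.py <<'E'
import numpy as np,cv2,sys
from workcell import get_state,snapshot
def grab(n,tag):
    s=snapshot(n); cv2.imwrite(f'pics/{tag}.png',s['image']); np.savez(f'{tag}.npz',**s); return s
def load(tag): return dict(np.load(f'{tag}.npz'))
def f(s): return 210/np.tan(np.radians(float(s['fov_y'])/2))
def cloud(s):
    d=s['depth'];v,u=np.mgrid[:420,:560];F=f(s)
    p=np.stack([(u-s['cx'])*d/F,(v-s['cy'])*d/F,d,np.ones_like(d)],-1)@np.array(s['extrinsics']).T
    return p[...,:3]
def proj(s,P):
    q=np.linalg.inv(s['extrinsics'])@np.append(P,1);return q[0]/q[2]*f(s)+s['cx'],q[1]/q[2]*f(s)+s['cy']
E
python3 - <<'E'
from h import *
for n in('side','top','wrist'):
    s=grab(n,n+'0');print(n,s['fov_y'],s['cx'],s['cy'],np.round(s['extrinsics'],3).tolist())
print(get_state())
E
```

```text
pics
side 47.60380628556791 283.1800827006402 211.75595494762408 [[0.889, -0.223, 0.4, 107.176], [-0.457, -0.383, 0.803, -922.296], [-0.026, -0.897, -0.442, 668.918], [0.0, 0.0, 0.0, 1.0]]
top 56.11116866018557 275.81025843263706 212.21817848899224 [[0.155, -0.95, 0.272, 319.443], [-0.988, -0.148, 0.045, -74.124], [-0.002, -0.276, -0.961, 1061.888], [0.0, 0.0, 0.0, 1.0]]
wrist 68.41909727825563 274.6634185273948 206.06686199700226 [[-0.236, -0.928, -0.29, 202.396], [-0.972, 0.226, 0.069, 516.955], [0.002, 0.298, -0.955, 373.865], [0.0, 0.0, 0.0, 1.0]]
{'t': 0.15, 'joint_positions': array([ 1.61759029e+00,  2.55616304e-01,  1.07323698e-01, -2.80915875e-04,
       -1.42391843e+00, -2.84618099e-01]), 'joint_vel': array([-0.00017815, -0.00208549,  0.004121  ,  0.00387883,  0.00030555,
        0.00047625]), 'effort': array([-1.66098467e-03, -3.86944485e+01,  2.38078934e+01,  5.36664963e+00,
       -4.59291405e-03, -5.56585711e-07]), 'tcp_pos': array([129.44945891, 534.14724408, 209.5206582 ]), 'eef_rot': array([ 7.20582214e-04,  9.92935579e-01, -1.18652504e-01, -2.03506630e-05]), 'wrist_force': array([ 0.18702064, -0.63645908, -0.03570794]), 'ft_torque': array([ 0.01934353, -0.01755344,  0.08911249]), 'grip_width': 85.20333412722566}
```

View pics/side0.png

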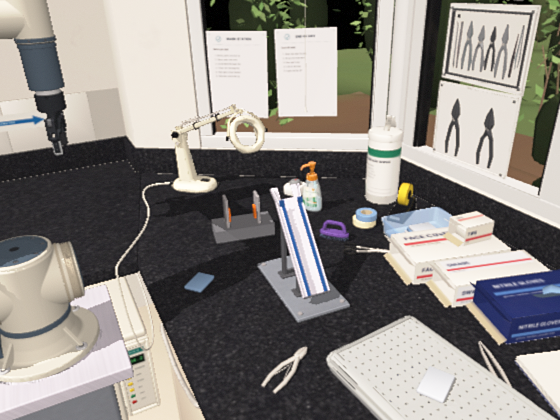

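View pics/top0.png

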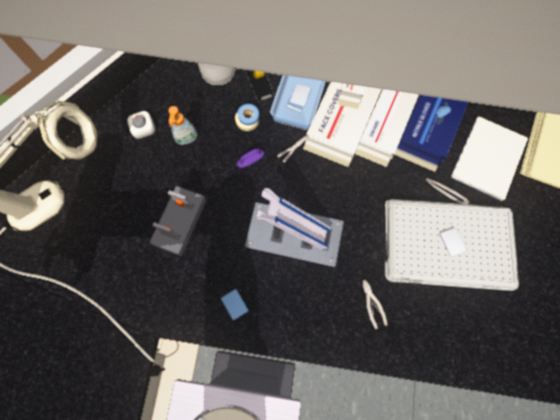

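View pics/wrist0.png

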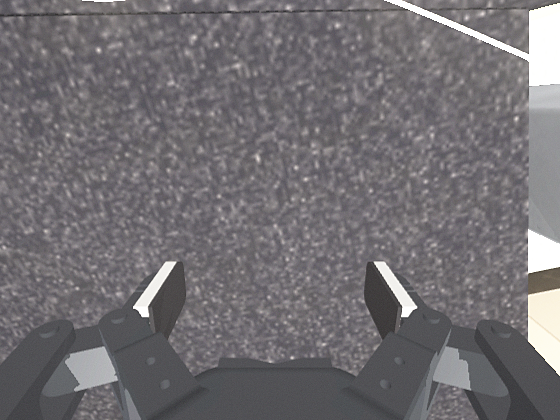

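```bash
python3 - <<'E'
from h import *
s=load('top0');P=cloud(s);d=s['depth']
print((d>0).mean())
def rect(m,name):
    pts=P[m][:,:2].astype(np.float32)
    r=cv2.minAreaRect(pts);print(name,len(pts),r,np.median(P[m][:,2]), cv2.boxPoints(r).round(1).tolist())
v,u=np.mgrid[:420,:560]
z=P[...,2]
m=(u>140)&(u<215)&(v>175)&(v<262)
print('tbl',np.median(z[200:300,100:140]))
print(np.histogram(z[m&(d>0)],bins=np.arange(-10,140,5)))
rect(m&(abs(z-36)<5),'stand')
m=(u>235)&(u<355)&(v>180)&(v<275)
print(np.histogram(z[m&(d>0)],bins=np.arange(-10,300,10)))
rect(m&(abs(z-10)<3),'base')
big=cv2.resize(s['image'][160:290,140:360],None,fx=3.6,fy=3.6,interpolation=cv2.INTER_CUBIC);cv2.imwrite('pics/topz.png',big)
s=load('side0');big=cv2.resize(s['image'][170:330,190:370],None,fx=3.7,fy=3.7,interpolation=cv2.INTER_CUBIC);cv2.imwrite('pics/sidez.png',big)
P=cloud(s);z=P[...,2];m=(u>205)&(u<280)&(v>180)&(v<250)
rect(m&(abs(z-36)<4),'stand side')
m=(u>250)&(u<350)&(v>240)&(v<325)
rect(m&(abs(z-10)<3),'base side')
E
```

```text
0.9960756802721088
tbl -0.42705483644203923
(array([  39, 2298, 1838,   52,   41,   37,   52,   44,  639,  944,   29,
         12,   16,   14,   11,   14,   15,   14,   34,   16,   13,   15,
         17,   13,   24,   97,    9,    0,    0]), array([-10,  -5,   0,   5,  10,  15,  20,  25,  30,  35,  40,  45,  50,
        55,  60,  65,  70,  75,  80,  85,  90,  95, 100, 105, 110, 115,
       120, 125, 130, 135]))
stand 1584 ((550.1516723632812, 235.41134643554688), (85.97563171386719, 170.5767822265625), 78.43782806396484) 35.53302256361667 [[458.0, 210.39999389648438], [625.0999755859375, 176.1999969482422], [642.2999877929688, 260.3999938964844], [475.20001220703125, 294.6000061035156]]
(array([3503, 4439, 1195,   27,  116,   85,   85,   83,   82,   89,   91,
         92,   87,   95,  101,  103,  102,   94,  103,  120,  148,  121,
         84,   80,   10,    0,    0,    0,    0,    0]), array([-10,   0,  10,  20,  30,  40,  50,  60,  70,  80,  90, 100, 110,
       120, 130, 140, 150, 160, 170, 180, 190, 200, 210, 220, 230, 240,
       250, 260, 270, 280, 290]))
base 2057 ((565.0076293945312, -83.27317810058594), (249.46998596191406, 129.7935333251953), 86.40253448486328) 9.796806554794784 [[492.3999938964844, -203.6999969482422], [621.9000244140625, -211.8000030517578], [637.5999755859375, 37.099998474121094], [508.1000061035156, 45.29999923706055]]
stand side 737 ((549.7693481445312, 234.25637817382812), (94.84351348876953, 170.62884521484375), 78.00704956054688) 35.56094367261437 [[456.5, 205.60000610351562], [623.4000244140625, 170.10000610351562], [643.0999755859375, 262.8999938964844], [476.20001220703125, 298.3999938964844]]
base side 1924 ((624.7730102539062, -92.76123046875), (250.97354125976562, 259.20416259765625), 84.40670013427734) 9.760967065636805 [[483.6000061035156, -205.0], [741.5, -230.3000030517578], [766.0, 19.5], [508.0, 44.79999923706055]]
```

View pics/topz.png

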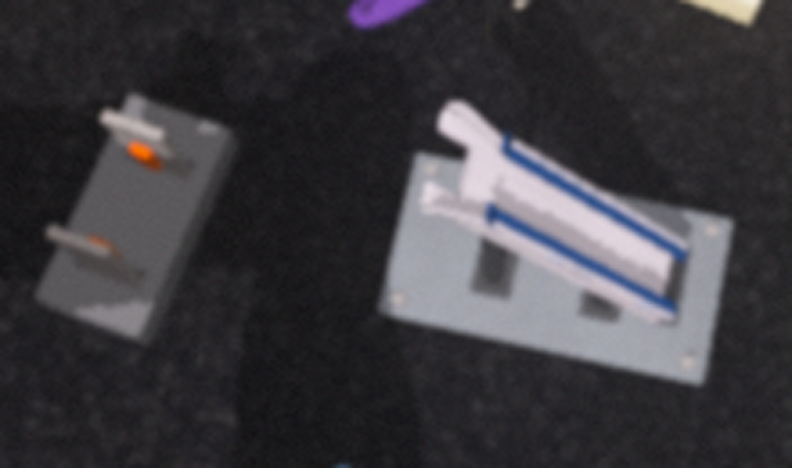

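View pics/sidez.png

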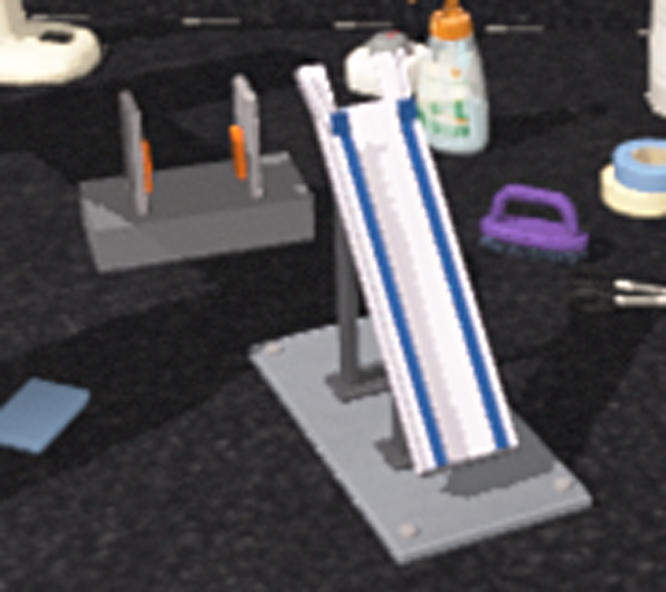

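```bash
python3 - <<'E'
from h import *
s=load('top0');P=cloud(s);v,u=np.mgrid[:420,:560];I=s['image']
# lamp region
m=(u<100)&(v>95)&(v<240)&(P[...,2]>20)
print('lamp x',np.percentile(P[m][:,0],[1,50,99]),'y',np.percentile(P[m][:,1],[1,50,99]),'z',P[m][:,2].max())
m=(v>95)&(v<240)&(u<235)&(P[...,2]>20)&(P[...,0]<720)
# coarse heightmap over x,y
for x in range(200,720,40):
    print(x,[int(max(P[...,2][(abs(P[...,0]-x)<20)&(abs(P[...,1]-y)<20)&(s['depth']>0)],default=-99)) for y in range(560,-280,-40)])
# clip tops
for n in('top0','side0'):
    s=load(n);P=cloud(s)
    for c in((506,244.4),(594.2,226.4)):
        m=(np.hypot(P[...,0]-c[0],P[...,1]-c[1])<35)&(P[...,2]>112)&(P[...,2]<124)
        p=P[m]
        if len(p)>5:print(n,c,len(p),p.mean(0).round(1),cv2.minAreaRect(p[:,:2].astype(np.float32)))
    # rib orange
    hsv=cv2.cvtColor(s['image'],cv2.COLOR_BGR2HSV);o=(hsv[...,0]<18)&(hsv[...,1]>150)&(hsv[...,2]>100)&(P[...,0]>450)&(P[...,0]<650)&(P[...,1]>180)&(P[...,1]<300)
    k,l,st,ce=cv2.connectedComponentsWithStats(o.astype(np.uint8))
    for i in range(1,k):
        if st[i,4]>8:print(n,'orange',st[i,4],ce[i].round(0),P[l==i].mean(0).round(1))
E
```

```text
lamp x [470.29802602 661.20462821 857.28728   ] y [439.62340146 616.61336915 733.27686617] z 1061.888474203894
200 [3, 4, 5, 4, 5, 5, 4, 8, 7, -99, -99, -99, -99, -99, -99, -99, -99, -99, -99, -99, -99]
240 [4, 4, 4, 4, 4, 4, 7, 7, 4, 6, 3, 4, 5, 4, 5, 4, 6, 4, 3, 3, 6]
280 [6, 4, 4, 4, 8, 9, 7, 4, 5, 5, 6, 4, 5, 5, 4, 5, 5, 4, 3, 5, 5]
320 [4, 7, 7, 10, 8, 3, 3, 5, 5, 4, 5, 6, 7, 12, 9, 5, 5, 5, 5, 6, 5]
360 [7, 7, 6, 5, 4, 4, 6, 6, 4, 3, 4, 4, 13, 14, 10, 3, 4, 5, 5, 4, 5]
400 [4, 6, 4, 4, 4, 4, 6, 4, 4, 5, 4, 4, 8, 964, 982, 987, 994, 997, 968, 4, 5]
440 [5, 5, 4, 4, 6, 4, 6, 4, 6, 36, 7, 5, 4, 5, 5, 4, 5, 4, 4, 5, 5]
480 [4, 3, 4, 5, 5, 5, 4, 40, 118, 40, 5, 6, 4, 6, 6, 4, 6, 12, 12, 14, 4]
520 [17, 4, 6, 3, 4, 5, 4, 121, 120, 40, 5, 4, 4, 16, 231, 214, 171, 124, 79, 15, 4]
560 [22, 6, 4, 4, 3, 4, 4, 39, 40, 41, 4, 6, 4, 14, 230, 214, 176, 125, 82, 15, 4]
600 [285, 5, 251, 212, 5, 3, 6, 39, 120, 121, 35, 4, 5, 15, 231, 220, 177, 127, 81, 16, 6]
640 [299, 303, 272, 222, 4, 6, 4, 39, 39, 40, 32, 4, 5, 16, 14, 3, 3, 12, 13, 13, 5]
680 [299, 305, 274, 187, 5, 5, 6, 5, 4, 5, 5, 5, 5, 4, 4, 5, 5, 4, 5, 6, 6]
top0 (506, 244.4) 63 [505.5 243.5 117.4] ((505.68731689453125, 244.2194061279297), (45.11015319824219, 7.714659214019775), 78.1280517578125)
top0 (594.2, 226.4) 62 [593.2 225.2 116.8] ((593.3438720703125, 226.04185485839844), (44.692405700683594, 8.344687461853027), 79.76956176757812)
top0 orange 36 [180. 203.] [585.6 225.5  74.4]
side0 (506, 244.4) 24 [504.1 237.8 117.2] ((504.5228271484375, 238.8915252685547), (46.06463623046875, 7.023465156555176), 77.68072509765625)
side0 (594.2, 226.4) 27 [592.  219.7 116.3] ((593.34228515625, 223.67724609375), (52.84177780151367, 7.892390727996826), 76.65314483642578)
side0 orange 42 [254. 211.] [585.2 225.7  62.3]
side0 orange 24 [229. 215.] [511.6 233.3  64.8]
```

```bash
python3 - <<'E'
from h import *
a=np.array([-.0628,-.998,0]);C=np.array([565,-83.3,0])
lat=np.array([.998,-.0628,0]) # channel y = z x x? 
for n in('top0','side0'):
    s=load(n);P=cloud(s);Q=P-C;h=Q@a;y=Q@lat;z=P[...,2]
    m=(abs(h)<170)&(abs(y)<70)&(z>25)&(z<270)
    # in-slope coords
    c,si=np.cos(np.radians(50)),np.sin(np.radians(50))
    X=h*c-z*si; Z=h*si+z*c
    hist=np.histogram(Z[m],bins=np.arange(0,150,2));i=hist[0].argsort()[-8:];print(n,sorted(zip(hist[1][i],hist[0][i])))
    print('X range',np.percentile(X[m],[0,.5,1,50,99,99.5,100]).round(1), 'zmax',z[m].max())
    hsv=cv2.cvtColor(s['image'],cv2.COLOR_BGR2HSV);b=m&(hsv[...,0]>100)&(hsv[...,0]<125)&(hsv[...,1]>150)
    for sg in(-1,1):
        for lo in range(-200,100,40):
            k=b&(X>lo)&(X<lo+40)&(sg*(y-0)>0)
            if k.sum()>5:print(n,sg,lo,k.sum(),'y',y[k].mean().round(1),np.ptp(y[k]).round(1),'Z',np.median(Z[k]).round(1),X[k].min().round(1))
E
```

```text
top0 [(np.int64(78), np.int64(156)), (np.int64(80), np.int64(646)), (np.int64(82), np.int64(251)), (np.int64(88), np.int64(51)), (np.int64(90), np.int64(50)), (np.int64(92), np.int64(187)), (np.int64(94), np.int64(388)), (np.int64(96), np.int64(70))]
X range [-231.9 -229.8 -228.8 -108.    32.2   33.1   34.7] zmax 231.72553601503967
top0 -1 -200 8 y -19.1 3.5 Z 94.9 -185.1
top0 -1 -160 7 y -19.0 1.6 Z 94.6 -158.1
top0 -1 -120 7 y -18.9 1.9 Z 93.9 -120.0
top0 -1 0 7 y -17.4 7.6 Z 93.5 4.0
top0 1 -160 13 y 22.1 2.5 Z 94.6 -158.4
top0 1 -120 8 y 21.7 2.6 Z 95.1 -119.1
side0 [(np.int64(78), np.int64(230)), (np.int64(80), np.int64(594)), (np.int64(82), np.int64(531)), (np.int64(84), np.int64(214)), (np.int64(92), np.int64(264)), (np.int64(94), np.int64(472)), (np.int64(96), np.int64(314)), (np.int64(98), np.int64(99))]
X range [-228.7 -226.1 -223.7  -85.1   33.1   34.2   35.3] zmax 232.13560682099023
side0 -1 -200 31 y -23.0 9.0 Z 96.8 -190.1
side0 -1 -160 32 y -21.6 5.1 Z 95.7 -159.0
side0 -1 -120 30 y -21.6 5.0 Z 94.9 -117.9
side0 -1 -80 32 y -21.8 7.0 Z 94.9 -79.2
side0 -1 -40 32 y -21.9 5.2 Z 94.9 -38.0
side0 -1 0 23 y -21.6 4.8 Z 94.2 1.2
side0 1 -200 34 y 21.1 12.3 Z 97.4 -189.4
side0 1 -160 31 y 19.8 6.0 Z 94.9 -159.7
side0 1 -120 33 y 19.6 5.5 Z 94.9 -120.0
side0 1 -80 33 y 19.5 6.6 Z 95.4 -79.1
side0 1 -40 34 y 19.3 4.5 Z 95.2 -39.6
side0 1 0 30 y 19.0 7.0 Z 95.4 0.0
```

{"op": "move_arm", "data": {
  "fingers": [85,85,85,85,85,85,85,85,85,85,85,85],
  "linear": [
    [0.965,0.43,0],
    [0.965,0.43,0],
    [0.965,0.43,0],
    [0.965,0.43,0],
    [0.965,0.43,0],
    [0.965,0.43,0],
    [0.965,0.43,0],
    [0.965,0.43,0],
    [0.965,0.43,0],
    [0.965,0.43,0],
    [0.965,0.43,0],
    [0.965,0.43,0]
  ],
  "roll": [0,0,0,0,0,0,0,0,0,0,0,0],
  "grip_force": 25
}}

```text
t: 1.15
tcp_pos: [431.6, 301.0, 210.0]
eef_rot: [0.0, 0.993, -0.119, -0.0]
wrist_force: [-0.1, 0.7, -0.0]
grip_width: 85.0
```

{"op": "move_arm", "data": {
  "fingers": [85,85,85,85],
  "linear": [
    [0.965,0.43,0.3],
    [0.965,0.43,0.3],
    [0.965,0.43,0.3],
    [0,0,0]
  ],
  "roll": [0,0,-0.4,0]
}}

```text
t: 1.48
tcp_pos: [507.9, 240.4, 180.2]
eef_rot: [0.002, 0.995, -0.103, -0.002]
wrist_force: [-1.5, 0.3, 0.1]
grip_width: 85.0
```

```bash
cat >> h.py <<'E'
from scipy.spatial.transform import Rotation as Ro
def axes(st): 
    q=st['eef_rot'];return Ro.from_quat([q[1],q[2],q[3],q[0]]).as_matrix()
def to(st,goal,label=''):
    R=axes(st);print(label,'units',(R.T@(np.array(goal)-st['tcp_pos'])/30).round(3),'tool x yaw',np.degrees(np.arctan2(R[1,0],R[0,0])).round(2))
E
python3 - <<'E'
from h import *
s=grab('wrist','w1');st=get_state();P=cloud(s);print(st['t'],st['tcp_pos'])
m=(P[...,2]>110)&(P[...,2]<123)
k,l,stt,ce=cv2.connectedComponentsWithStats(m.astype(np.uint8))
for i in range(1,k):
    if stt[i,4]>100:
        p=P[l==i];print(stt[i],p.mean(0).round(1),cv2.minAreaRect(p[:,:2].astype(np.float32)))
m=(abs(P[...,2]-36)<4);print(cv2.minAreaRect(P[m][:,:2].astype(np.float32)))
to(st,(505.8,244.2,84))
E
```

```text
1.5333 [506.78750209 241.88405827 181.11219406]
[237  87  67  13 826] [592.8 226.4 118.5] ((592.6404418945312, 226.08761596679688), (45.80192565917969, 7.692749977111816), 78.20999908447266)
[241 208  60  13 745] [506.  243.9 117.4] ((505.0680236816406, 244.34075927734375), (45.96879959106445, 8.244457244873047), 78.0376968383789)
((530.9043579101562, 122.87471771240234), (319.1771545410156, 173.85585021972656), 81.01813507080078)
 units [-0.04  -0.078  3.237] tool x yaw -11.83
```

View pics/w1.png

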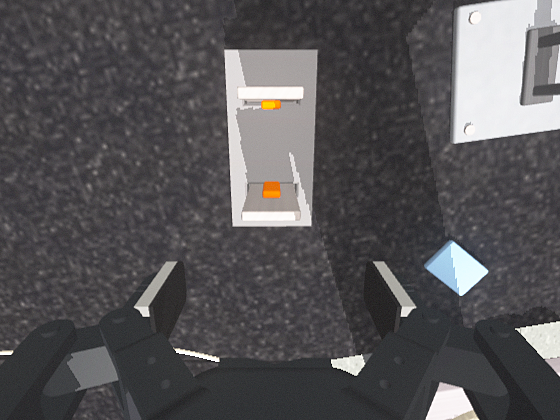

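{"op": "move_arm", "data": {
  "fingers": [85,85,85,85,85,85],
  "linear": [
    [-0.02,0,0.7],
    [0,0,0.7],
    [0,0,0.7],
    [0,0,0.7],
    [0,0,0.5],
    [0,0,0]
  ],
  "roll": [0,0,0,0,0,0]
}}

```text
t: 2.03
tcp_pos: [502.7, 243.6, 80.9]
eef_rot: [0.002, 0.995, -0.101, -0.003]
wrist_force: [-1.5, -0.3, -0.4]
grip_width: 85.2
```

```bash
python3 - <<'E'
from h import *
s=grab('wrist','w2');s=grab('side','s2');st=get_state();print(st['t'],st['tcp_pos'],st['wrist_force'])
to(st,(505.4,244.2,84))
cv2.imwrite('pics/s2z.png',cv2.resize(s['image'][120:260,170:310],None,fx=4,fy=4))
E
```

```text
2.1333 [505.14173748 244.66017266  84.58349341] [-0.043222   -0.25084291  1.13923843]
 units [0.012 0.013 0.019] tool x yaw -11.58
```

View pics/s2z.png

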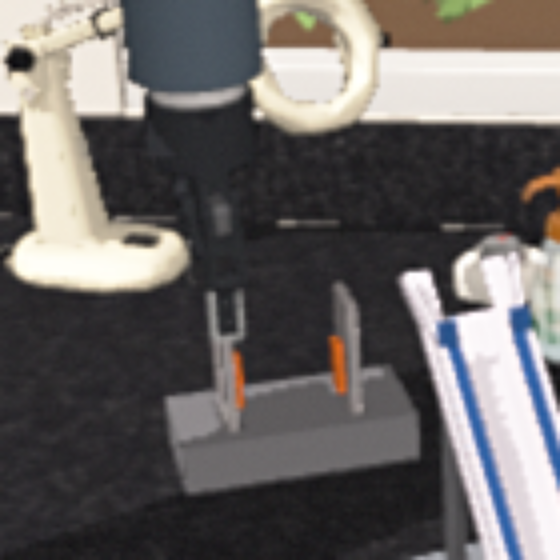

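View pics/w2.png

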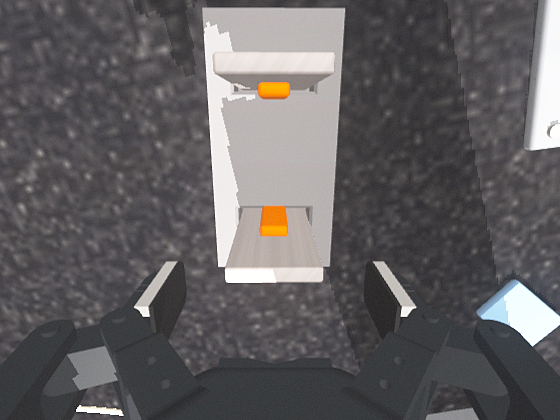

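{"op": "move_arm", "data": {
  "fingers": [30,30,30,30,30,30,30,30],
  "linear": [
    [0,0,0],
    [0,0,0],
    [0,0,0],
    [0,0,0],
    [0,0,0],
    [0,0,0],
    [0,0,0],
    [0,0,0]
  ],
  "roll": [0,0,0,0,0,0,0,0],
  "grip_force": 30
}}

```text
t: 2.8
tcp_pos: [506.3, 244.6, 85.5]
eef_rot: [-0.001, 0.995, -0.101, 0.001]
wrist_force: [0.3, -0.3, 6.3]
grip_width: 44.5
```

```bash
python3 - <<'E'
from h import *
s=grab('wrist','w3');s=grab('side','s3');st=get_state();print(st['t'],st['tcp_pos'],st['wrist_force'],st['grip_width'])
cv2.imwrite('pics/s3z.png',cv2.resize(s['image'][120:260,170:310],None,fx=4,fy=4))
E
```

```text
2.9 [506.32209518 244.55161478  85.46415724] [ 0.34249314 -1.16895365  5.78699935] 44.736422315164994
```

View pics/s3z.png

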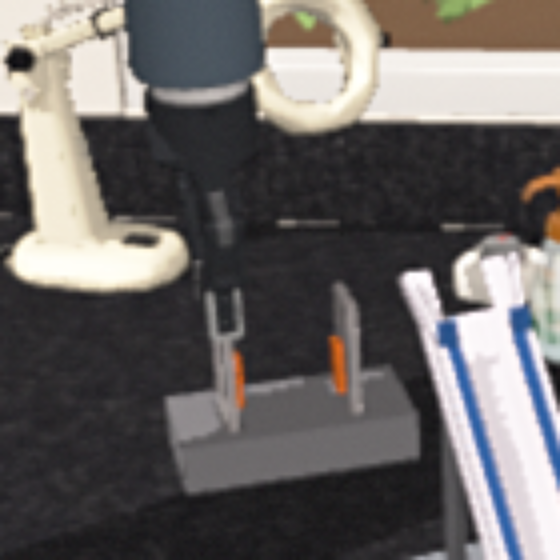

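View pics/w3.png

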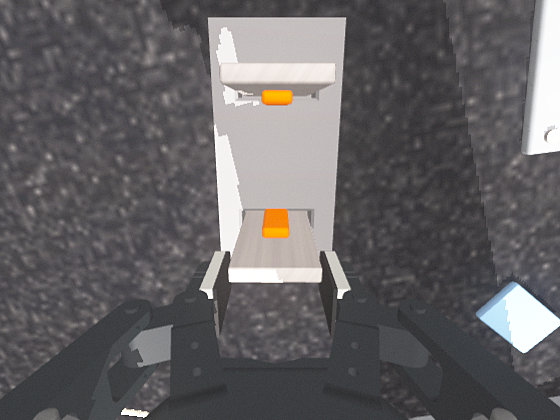

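{"op": "move_arm", "data": {
  "fingers": [30,30,30,30,30,30,30,30,30,30,30,30],
  "linear": [
    [0,0,-0.3],
    [0,0,-0.6],
    [0,0,-0.9],
    [0,0,-0.9],
    [0,0,-0.8],
    [0,0,-0.8],
    [0,0,-0.8],
    [0,0,-0.8],
    [0,0,-0.7],
    [0,0,-0.6],
    [0,0,-0.4],
    [0,0,-0.3]
  ],
  "roll": [0,0,0,1,1,1,1,1,1,1,1,1]
}}

```text
t: 3.9
tcp_pos: [505.3, 244.3, 322.8]
eef_rot: [-0.001, 0.879, -0.476, 0.0]
wrist_force: [0.2, -0.6, -1.3]
grip_width: 44.6
```

{"op": "move_arm", "data": {
  "fingers": [30,30,30,30,30,30,30,30,30],
  "linear": [
    [0,0,0],
    [0,0,0],
    [0,0,0],
    [0,0,0],
    [0,0,0],
    [0,0,0],
    [0,0,0],
    [0,0,0],
    [0,0,0]
  ],
  "roll": [1,1,1,1,1,1,1,0.4,0]
}}

```text
t: 4.65
tcp_pos: [505.0, 244.2, 321.1]
eef_rot: [-0.0, -0.684, 0.73, 0.0]
wrist_force: [0.0, 0.5, -0.6]
grip_width: 44.7
```

```bash
python3 - <<'E'
from h import *
s=grab('wrist','w4');s=grab('side','s4');st=get_state();print(st['t'],st['tcp_pos'],st['wrist_force'],st['grip_width'],st['joint_positions'])
cv2.imwrite('pics/s4z.png',cv2.resize(s['image'][60:260,170:370],None,fx=3,fy=3))
a=np.array([-.0628,-.998,0]);O=np.array([570.4,1.8,228]);c,si=np.cos(np.radians(50)),np.sin(np.radians(50));z=np.array([0,0,1])
def T(gx,gz): return O+gx*(c*a-si*z)+gz*(si*a+c*z)-23*z
for g in((-42,90),(-42,70),(-70,4),(-28,4)):
  print(T(*g)); to(st,T(*g),g)
E
```

```text
4.75 [505.16637397 244.2279851  321.09241238] [-0.05711515 -0.82104676 -0.80580396] 44.672192706867776 [ 7.28883963e-01  2.77737125e-01  4.16385667e-01 -3.01199377e-04
 -1.71009216e+00 -7.90759619e-01]
[567.76573341 -40.06302643 295.02475148]
(-42, 90) units [ 9.329 -2.669  0.869] tool x yaw -93.54
[568.72788523 -24.77277935 282.16899929]
(-42, 70) units [ 8.818 -2.67   1.298] tool x yaw -93.54
[573.03326397  43.647093   261.19426146]
(-70, 4) units [ 6.533 -2.672  1.996] tool x yaw -93.54
[571.33784737  16.70400755 229.02039485]
(-28, 4) units [ 7.433 -2.672  3.069] tool x yaw -93.54
```

View pics/s4z.png

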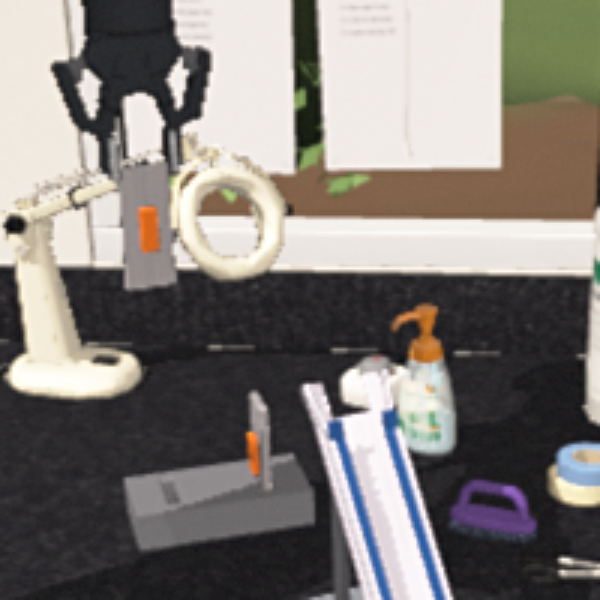

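View pics/w4.png

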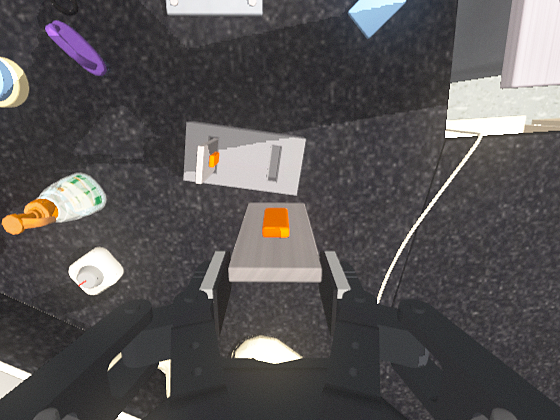

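```bash
python3 - <<'E'
from h import *
s=load('s4') if 0 else None
s=load('s4');st=get_state();R=axes(st);t=st['tcp_pos']
for k in(-10,0,19,23,32.5,-77.5):
    for y in(-23,23):
        u,v=proj(s,t+R[:,1]*y+np.array([0,0,k]));print(k,y,round((u-170)*3),round((v-60)*3))
cv2.imwrite('pics/s4y.png',cv2.resize(s['image'][60:160,180:260],None,fx=7,fy=6,interpolation=cv2.INTER_CUBIC))
E
```

```text
-10 -23 171 207
-10 23 120 215
0 -23 170 196
0 23 119 203
19 -23 168 175
19 23 117 182
23 -23 168 171
23 23 117 177
32.5 -23 167 160
32.5 23 116 166
-77.5 -23 177 280
-77.5 23 127 288
```

View pics/s4y.png

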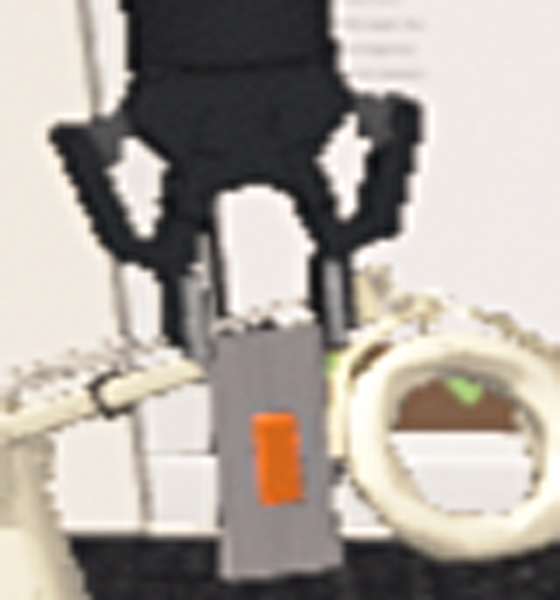

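```bash
python3 - <<'E'
from h import *
s=load('w4');st=get_state();R=axes(st);t=st['tcp_pos'];P=(cloud(s)-t)@R
for (u,v) in((220,252),(212,255),(208,290),(222,270),(224,300),(226,330),(335,255),(330,256),(328,300),(275,278),(275,268),(235,275),(275,210),(275,240),(330,330)):
    print(u,v,P[v,u].round(1))
E
```

```text
220 252 [ 10.  -25.2 -28.3]
212 255 [-163.8 -107.6  319.4]
208 290 [ 10.3 -24.1 -61.8]
222 270 [ 10.1 -21.3 -46. ]
224 300 [ -3.8 -20.9 -47.7]
226 330 [-318.5  -91.   318.8]
335 255 [ 10.3  29.7 -32.4]
330 256 [  9.7  27.4 -32.3]
328 300 [  0.2  23.4 -53.7]
275 278 [ -1.3   1.4 -33.4]
275 268 [  3.7   1.4 -32.7]
235 275 [  0.5 -17.6 -33.6]
275 210 [10.4  1.5 35.6]
275 240 [3.7 1.5 0.2]
330 330 [ -8.4  23.4 -61.4]
```

```bash
python3 - <<'E'
from h import *
s=load('w4');st=get_state();R=axes(st);t=st['tcp_pos'];P=(cloud(s)-t)@R
for u in (214,218,222,226,330,336):
    print(u,[(v,*P[v,u].round(0)) for v in range(246,262,2)])
m=(np.abs(P[...,0])<13)&(np.abs(P[...,1])>21.5)&(np.abs(P[...,1])<45)&(P[...,2]>-60)&(P[...,2]<10)
print(np.percentile(P[m],[1,50,95,99,100],axis=0).round(1))
# clip edges
m=(np.abs(P[...,2]+33)<3)&(np.abs(P[...,0])<9)&(np.abs(P[...,1])<30)
print(np.percentile(P[m],[1,50,99],axis=0).round(1))
E
```

```text
214 [(246, np.float64(-147.0), np.float64(-103.0), np.float64(319.0)), (248, np.float64(-150.0), np.float64(-103.0), np.float64(319.0)), (250, np.float64(-155.0), np.float64(-104.0), np.float64(321.0)), (252, np.float64(-158.0), np.float64(-104.0), np.float64(319.0)), (254, np.float64(10.0), np.float64(-27.0), np.float64(-31.0)), (256, np.float64(11.0), np.float64(-27.0), np.float64(-34.0)), (258, np.float64(11.0), np.float64(-27.0), np.float64(-36.0)), (260, np.float64(10.0), np.float64(-26.0), np.float64(-38.0))]
218 [(246, np.float64(-147.0), np.float64(-96.0), np.float64(320.0)), (248, np.float64(-151.0), np.float64(-97.0), np.float64(321.0)), (250, np.float64(-154.0), np.float64(-97.0), np.float64(319.0)), (252, np.float64(10.0), np.float64(-26.0), np.float64(-29.0)), (254, np.float64(11.0), np.float64(-25.0), np.float64(-32.0)), (256, np.float64(10.0), np.float64(-25.0), np.float64(-32.0)), (258, np.float64(10.0), np.float64(-25.0), np.float64(-34.0)), (260, np.float64(10.0), np.float64(-25.0), np.float64(-37.0))]
222 [(246, np.float64(-147.0), np.float64(-89.0), np.float64(319
[... 1458 characters left out ...]
oat64(-37.0))]
336 [(246, np.float64(-148.0), np.float64(106.0), np.float64(321.0)), (248, np.float64(-151.0), np.float64(106.0), np.float64(319.0)), (250, np.float64(-155.0), np.float64(106.0), np.float64(320.0)), (252, np.float64(-159.0), np.float64(106.0), np.float64(320.0)), (254, np.float64(-163.0), np.float64(106.0), np.float64(320.0)), (256, np.float64(10.0), np.float64(30.0), np.float64(-33.0)), (258, np.float64(11.0), np.float64(29.0), np.float64(-36.0)), (260, np.float64(11.0), np.float64(29.0), np.float64(-38.0))]
[[-10.7 -34.3 -59.7]
 [  6.7  23.5 -44.7]
 [ 10.7  35.1 -25.7]
 [ 10.9  36.7   0.9]
 [ 11.3  37.5   9.9]]
[[ -6.6 -21.2 -35.2]
 [  1.1   1.9 -33.1]
 [  6.7  23.6 -30.2]]
```

```bash
cat >> h.py <<'E'
c5,s5=np.cos(np.radians(50)),np.sin(np.radians(50));zz=np.array([0,0,1.])
aa=np.array([-.0628,-.998,0]);OO=np.array([570.4,1.8,228])
L=107.5;DZ=30.5
def T(gx,gz): return OO+gx*(c5*aa-s5*zz)+gz*(s5*aa+c5*zz)-DZ*zz
def G(th,xb=26):
    t=np.radians(th);return xb-L*np.cos(t)+4*np.sin(t), L*np.sin(t)+4*np.cos(t)
E
python3 - <<'E'
from h import *
st=get_state()
for th in (40,30,20,10,0):
    to(st,T(*G(th)),(th,T(*G(th)).round(1)))
to(st,T(-25,4),T(-25,4).round(1))
E
```

```text
(40, array([569.1, -18.9, 285.1])) units [ 8.621 -2.67   1.201] tool x yaw -93.54
(30, array([ 5.703e+02, -2.000e-01,  2.841e+02])) units [ 7.997 -2.67   1.232] tool x yaw -93.54
(20, array([571.4,  18.1, 280. ])) units [ 7.388 -2.671  1.371] tool x yaw -93.54
(10, array([572.5,  35.3, 272.7])) units [ 6.812 -2.672  1.614] tool x yaw -93.54
(0, array([573.5,  51. , 262.5])) units [ 6.287 -2.673  1.953] tool x yaw -93.54
[571.2  14.8 219.2] units [ 7.497 -2.672  3.396] tool x yaw -93.54
```

{"op": "move_arm", "data": {
  "fingers": [30,30,30,30,30,30,30,30,30,30,30,30],
  "linear": [
    [0.4,-0.1,-0.1],
    [0.8,-0.25,-0.1],
    [0.9,-0.3,0],
    [0.9,-0.3,0],
    [0.9,-0.3,0],
    [0.9,-0.3,0],
    [0.9,-0.3,0],
    [0.9,-0.3,0],
    [0.9,-0.3,0],
    [0.7,-0.2,0],
    [0.42,-0.02,0],
    [0,0,0]
  ],
  "roll": [0,0,0,0,0,0,0,0,0,0,0,0],
  "grip_force": 35
}}

```text
t: 5.75
tcp_pos: [568.8, -21.5, 327.3]
eef_rot: [-0.0, -0.684, 0.73, -0.0]
wrist_force: [-0.5, -0.0, -0.3]
grip_width: 44.4
```

```bash
python3 - <<'E'
from h import *
s=grab('wrist','w5');s2=grab('side','s5');s3=grab('top','t5');st=get_state();print(st['t'],st['tcp_pos'],st['wrist_force'],st['grip_width'])
to(st,T(*G(40)))
cv2.imwrite('pics/s5z.png',cv2.resize(s2['image'][120:270,220:370],None,fx=4,fy=4))
E
```

```text
5.9 [568.76500816 -18.48852164 327.35137872] [-0.08162243  0.02875668 -0.68274701] 44.33710880123365
 units [ 0.013 -0.012  1.409] tool x yaw -93.6
```

View pics/s5z.png

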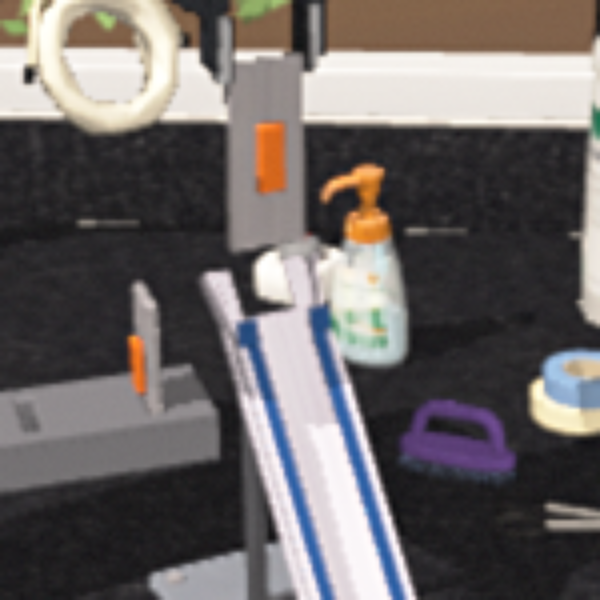

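View pics/w5.png

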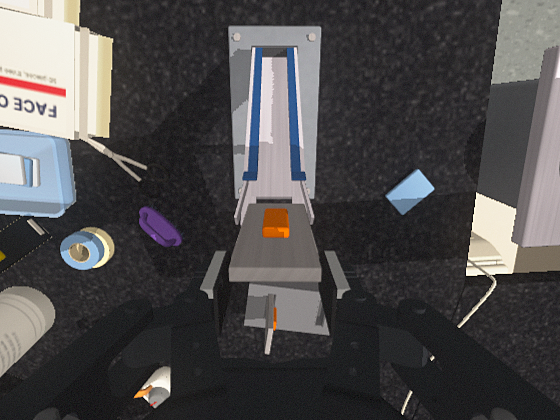

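```bash
python3 - <<'E'
from h import *
s=load('w5');st=get_state();R=axes(st);t=st['tcp_pos'];W=cloud(s);P=(W-t)@R;I=s['image']
hsv=cv2.cvtColor(I,cv2.COLOR_BGR2HSV);v,u=np.mgrid[:420,:560]
b=(hsv[...,0]>100)&(hsv[...,0]<130)&(hsv[...,1]>120)&(u>230)&(u<320)&(v<190)
for lo in range(50,185,20):
    l=b&(v>=lo)&(v<lo+20)&(u<275);r=b&(v>=lo)&(v<lo+20)&(u>275)
    if l.sum()>5 and r.sum()>5:
        print(lo,'L',P[l].mean(0).round(1),'R',P[r].mean(0).round(1),'mid',((np.percentile(P[l][:,1],[5,95]).mean()+np.percentile(P[r][:,1],[5,95]).mean())/2).round(2))
# clip
o=(hsv[...,0]<18)&(hsv[...,1]>150)&(u>255)&(u<295)&(v>200)&(v<245)
print('rib y',np.percentile(P[o][:,1],[2,50,98]).round(1),np.percentile(P[o][:,0],[2,98]).round(1))
for z0 in(-20,0,20,35):
    m=(abs(P[...,2]-z0)<6)&(abs(P[...,0])<15)&(abs(P[...,1])<30)&(v>200)&(v<282)&~o
    print(z0,m.sum(),np.percentile(P[m][:,1],[1,99]).round(1),np.median(P[m][:,0]).round(1))
m=(abs(W[...,2]-10)<4)&(v<200)&(u>220)&(u<330);print(cv2.minAreaRect(W[m][:,:2].astype(np.float32)))
# channel wall extents
Q=W-OO;X=Q@(c5*aa-s5*zz);Z=Q@(s5*aa+c5*zz);Y=P[...,1]
for lo in range(0,50,10):
    m=(X>lo)&(X<lo+10)&(Z>-3)&(Z<25)&(abs(Y)<60)&(v<235)
    if m.sum():print(lo,m.sum(),np.percentile(Y[m],[0.5,99.5]).round(1),Y[m].min().round(1),Y[m].max().round(1),np.percentile(Z[m],[5,50,95]).round(1))
for lo in range(60,260,40):
    m=(X>lo)&(X<lo+40)&(abs(Y)<12)&(abs(Z)<10);print(lo,m.sum(),np.median(Z[m]).round(1))
E
```

```text
50 L [139.1 -19.6 261.7] R [140.3  21.4 268.7] mid 0.75
70 L [113.  -20.1 233.3] R [113.4  21.2 236.5] mid 0.46
90 L [ 90.1 -20.1 206.2] R [ 89.6  21.2 208.3] mid 0.49
110 L [ 68.8 -20.2 183.3] R [ 68.7  21.1 183.2] mid 0.5
130 L [ 49.5 -20.3 160.3] R [ 49.5  21.  160.4] mid 0.36
150 L [ 32.  -20.3 139.3] R [ 32.5  20.8 136.2] mid 0.31
170 L [ 20.5 -22.2 121. ] R [ 21.3  22.3 116.3] mid 0.23
rib y [-6.1  1.2  8.8] [ 7.9 14. ]
-20 907 [-21.3  23.1] 6.8
0 625 [-20.9  23.3] 6.6
20 295 [-20.9  23.7] 6.5
35 234 [-20.6  23.8] 6.5
((564.7556762695312, -83.14288330078125), (250.35536193847656, 130.18206787109375), 86.2391128540039)
0 186 [-35.5  35. ] -35.5 35.2 [-0.9  5.8 11.4]
10 162 [-33.5  33.6] -33.9 33.7 [ 0.2  6.3 11.4]
20 371 [-31.3  31.4] -32.1 31.6 [-1.8  0.9 10.9]
30 683 [-29.5  29.3] -30.6 30.3 [-0.1  1.  20. ]
40 587 [-29.3  29.7] -30.6 31.0 [-0.1  1.1 17.6]
60 657 0.8
100 536 0.8
140 462 0.7
180 373 0.7
220 411 0.9
```

{"op": "move_arm", "data": {
  "fingers": [30,30,30,30,30,30,30,30,30,30],
  "linear": [
    [0,-0.02,0.3],
    [0,0,0.4],
    [0,0,0.4],
    [0,0,0.2],
    [0,0,0.1],
    [-0.2,0,0.01],
    [-0.2,0,0.01],
    [-0.22,0,0.01],
    [0,0,0],
    [0,0,0]
  ],
  "roll": [0,0,0,0,0,0,0,0,0,0]
}}

```text
t: 6.73
tcp_pos: [571.1, -0.0, 285.1]
eef_rot: [0.0, -0.685, 0.729, -0.001]
wrist_force: [-0.4, -1.7, 1.8]
grip_width: 44.4
```

```bash
python3 - <<'E'
from h import *
s=grab('wrist','w6');s2=grab('side','s6');st=get_state();print(st['t'],st['tcp_pos'],st['wrist_force'],st['grip_width'])
to(st,T(*G(30)));to(st,T(*G(20)))
cv2.imwrite('pics/s6z.png',cv2.resize(s2['image'][120:270,220:370],None,fx=4,fy=4))
E
```

```text
6.8333 [ 5.71072579e+02 -3.85043933e-01  2.85067559e+02] [-0.28504822 -1.30518668  1.72559641] 44.53330186572583
 units [-0.005  0.027  0.031] tool x yaw -93.61
 units [-0.614  0.027  0.17 ] tool x yaw -93.61
```

View pics/s6z.png

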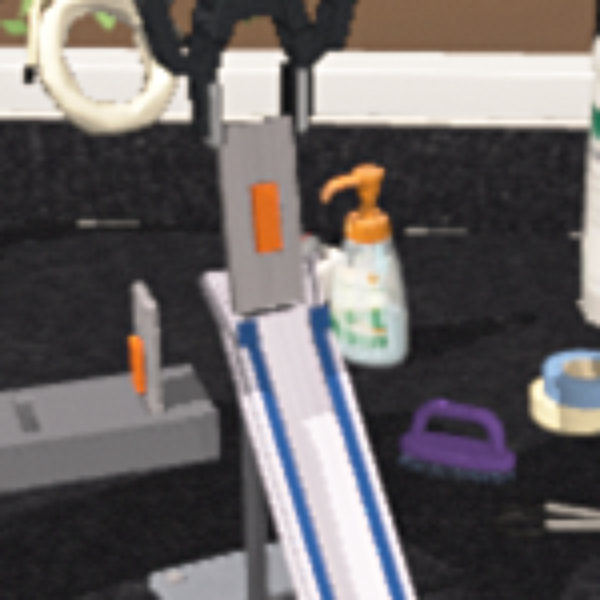

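View pics/w6.png

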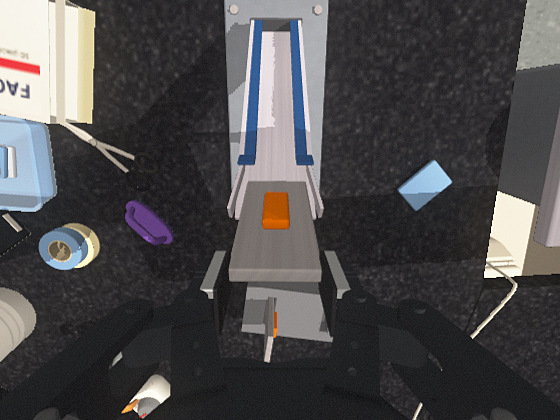

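```bash
cat >> h.py <<'E'
def tilt(s,v0=150,v1=285):
    """fit plane to clip ribless face points seen by the wrist; channel coords"""
    W=cloud(s);Q=W-OO;X=Q@(c5*aa-s5*zz);Z=Q@(s5*aa+c5*zz);Y=Q@np.array([.998,-.0628,0])
    hsv=cv2.cvtColor(s['image'],cv2.COLOR_BGR2HSV);v,u=np.mgrid[:420,:560]
    m=(u>243)&(u<308)&(v>v0)&(v<v1)
    rib=m&(hsv[...,0]<18)&(hsv[...,1]>150)
    side=cv2.dilate(rib.astype(np.uint8),np.ones((7,7)))>0
    rr=np.where(rib.any(1))[0]
    m2=(v>=rr.min()-8)&(v<=rr.max()+8)&(u>243)&(u<308)&~side
    p=np.polyfit(X[m2],Z[m2],1);print('clip face slope deg vs bed',np.degrees(np.arctan(p[0])).round(1),'Z at X=0',p[1].round(1),'res',np.std(Z[m2]-np.polyval(p,X[m2])).round(2),'rib XYZ',X[rib].mean().round(1),Y[rib].mean().round(1),Z[rib].mean().round(1))
E
python3 - <<'E'
from h import *
tilt(load('w5'));tilt(load('w6'))
E
```

```text
clip face slope deg vs bed -52.2 Z at X=0 17.7 res 9.48 rib XYZ -45.2 -1.8 81.1
clip face slope deg vs bed -35.9 Z at X=0 22.7 res 7.74 rib XYZ -21.5 -0.8 43.8
```

```bash
sed -i "s/m2=(v>=rr.min()-8)&(v<=rr.max()+8)&(u>243)&(u<308)&~side/m2=(v>=rr.min()-3)\&(v<=rr.max()-3)\&(u>246)\&(u<304)\&~side/" h.py; python3 - <<'E'
from h import *
tilt(load('w5'));tilt(load('w6'))
E
```

```text
clip face slope deg vs bed -42.5 Z at X=0 32.8 res 3.29 rib XYZ -45.2 -1.8 81.1
clip face slope deg vs bed -40.0 Z at X=0 22.1 res 6.78 rib XYZ -21.5 -0.8 43.8
```

```bash
python3 - <<'E'
from h import *
s=load('w6');W=cloud(s);Q=W-OO;X=Q@(c5*aa-s5*zz);Z=Q@(s5*aa+c5*zz)
for u in(250,300):
    for v in range(175,286,8): print(u,v,X[v,u].round(1),Z[v,u].round(1),W[v,u].round(1))
E
```

```text
250 175 39.4 0.7 [589.  -25.3 198.3]
250 183 24.6 9.3 [587.9 -22.3 215.1]
250 191 11.2 17.6 [586.9 -19.9 230.8]
250 199 -0.6 24.5 [586.1 -17.6 244.2]
250 207 -10.9 30.5 [585.3 -15.5 256. ]
250 215 -20.0 35.3 [584.7 -13.4 266. ]
250 223 -28.3 39.8 [584.2 -11.4 275.3]
250 231 -36.5 45.1 [583.5 -10.1 285. ]
250 239 -43.7 49.2 [583.   -8.7 293.1]
250 247 -50.3 53.2 [582.5  -7.4 300.7]
250 255 -56.5 56.8 [582.   -6.2 307.8]
250 263 -61.9 59.5 [581.7  -4.7 313.6]
250 271 -66.9 61.9 [581.4  -3.3 319. ]
250 279 -69.5 58.1 [581.8   1.2 318.6]
300 175 39.4 0.8 [547.8 -22.7 198.3]
300 183 24.7 9.4 [549.2 -19.9 215.1]
300 191 11.5 17.2 [550.4 -17.5 230.3]
300 199 -0.3 24.1 [551.5 -15.4 243.7]
300 207 -11.0 30.6 [552.5 -13.5 256.1]
300 215 -20.3 35.9 [553.4 -11.6 266.6]
300 223 -29.2 41.5 [554.2 -10.3 277.1]
300 231 -36.6 45.4 [554.9  -8.5 285.2]
300 239 -43.4 48.7 [555.6  -6.7 292.5]
300 247 -50.3 53.2 [556.2  -5.8 300.8]
300 255 -56.3 56.6 [556.8  -4.5 307.5]
300 263 -61.9 59.6 [557.3  -3.2 313.7]
300 271 -66.7 61.5 [557.7  -1.7 318.6]
300 279 -69.4 58.0 [557.9   2.7 318.4]
```

{"op": "move_arm", "data": {
  "fingers": [30,30,30,30,30,30,30,30,30,30,30],
  "linear": [
    [-0.2,0,0.05],
    [-0.2,0,0.05],
    [-0.2,0,0.06],
    [-0.2,0,0.08],
    [-0.19,0,0.08],
    [-0.19,0,0.08],
    [-0.13,0,0.08],
    [-0.12,0,0.08],
    [-0.12,0,0.08],
    [0,0,0],
    [0,0,0]
  ],
  "roll": [0,0,0,0,0,0,0,0,0,0,0]
}}

```text
t: 7.75
tcp_pos: [573.5, 46.1, 264.8]
eef_rot: [-0.0, -0.684, 0.729, 0.0]
wrist_force: [-0.6, -2.1, -0.4]
grip_width: 44.6
```

```bash
cat >> h.py <<'E'
def prof(s,us=(250,300),v0=100,v1=286,st=8):
    W=cloud(s);Q=W-OO;X=Q@(c5*aa-s5*zz);Z=Q@(s5*aa+c5*zz)
    for u in us: print(u,[(v,X[v,u].round(1),Z[v,u].round(1)) for v in range(v0,v1,st)])
    return X,Z,Q@np.array([.998,-.0628,0])
E
python3 - <<'E'
from h import *
s=grab('wrist','w7');s2=grab('side','s7');st=get_state();print(st['t'],st['tcp_pos'],st['wrist_force'],st['grip_width'])
to(st,T(*G(0)));to(st,T(-25,4))
prof(s)
cv2.imwrite('pics/s7z.png',cv2.resize(s2['image'][120:270,220:370],None,fx=4,fy=4))
E
```

```text
7.85 [573.50783958  45.86247366 264.9875085 ] [-1.22906246 -1.52061658  0.34915559] 44.35287736321563
 units [-0.172  0.011  0.083] tool x yaw -93.64
 units [1.039 0.01  1.526] tool x yaw -93.64
250 [(100, np.float64(57.8), np.float64(1.3)), (108, np.float64(49.4), np.float64(0.8)), (116, np.float64(41.0), np.float64(0.7)), (124, np.float64(23.6), np.float64(9.0)), (132, np.float64(15.9), np.float64(9.2)), (140, np.float64(7.2), np.float64(10.7)), (148, np.float64(0.9), np.float64(10.1)), (156, np.float64(-6.1), np.float64(10.6)), (164, np.float64(-12.6), np.float64(10.6)), (172, np.float64(-19.0), np.float64(11.1)), (180, np.float64(-25.5), np.float64(11.7)), (188, np.float64(-31.3), np.float64(11.9)), (196, np.float64(-37.1), np.float64(12.4)), (204, np.float64(-41.9), np.float64(11.6)), (212, np.float64(-47.5), np.float64(12.4)), (220, np.float64(-52.6), np.float64(12.7)), (228, np.float64(-57.5), np.float64(12.9)), (236, np.float64(-62.1), np.float64(12.8)), (244, np.float64(-67.2), np.float64(14.2)), (252, np.float64(-71.3), np.float64(13.7)), (260, np.float64(-75.8), np.float64
[... 486 characters left out ...]
4, np.float64(-13.0), np.float64(11.1)), (172, np.float64(-19.2), np.float64(11.2)), (180, np.float64(-25.4), np.float64(11.6)), (188, np.float64(-31.3), np.float64(11.9)), (196, np.float64(-36.8), np.float64(11.9)), (204, np.float64(-42.6), np.float64(12.7)), (212, np.float64(-48.7), np.float64(14.3)), (220, np.float64(-53.2), np.float64(13.7)), (228, np.float64(-58.1), np.float64(13.9)), (236, np.float64(-62.6), np.float64(13.9)), (244, np.float64(-66.9), np.float64(13.4)), (252, np.float64(-71.3), np.float64(13.7)), (260, np.float64(-75.6), np.float64(13.9)), (268, np.float64(-79.6), np.float64(13.8)), (276, np.float64(-81.7), np.float64(8.6)), (284, np.float64(11.4), np.float64(-281.7))]
```

View pics/s7z.png

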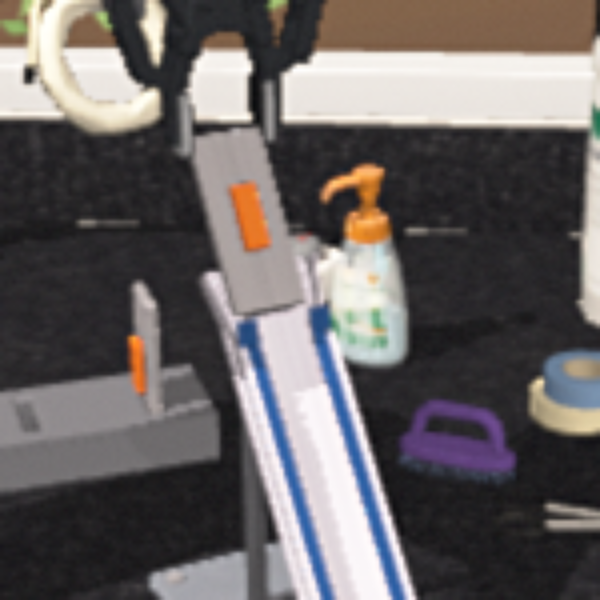

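View pics/w7.png

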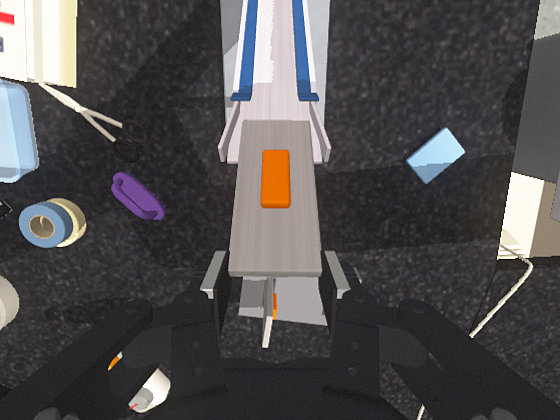

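```bash
cat >> h.py <<'E'
def lateral(s):
    W=cloud(s);Q=W-OO;X=Q@(c5*aa-s5*zz);Z=Q@(s5*aa+c5*zz);Y=Q@np.array([.998,-.0628,0])
    hsv=cv2.cvtColor(s['image'],cv2.COLOR_BGR2HSV);v,u=np.mgrid[:420,:560]
    for lo in range(-75,30,15):
        m=(X>lo)&(X<lo+15)&(Z>5)&(Z<17)&(abs(Y)<26)&(u>225)&(u<330)
        if m.sum()>30:print('clip X',lo,'Y',np.percentile(Y[m],[1,99]).round(1),np.percentile(Y[m],[1,99]).mean().round(2))
    for lo in range(0,45,10):
        m=(X>lo)&(X<lo+10)&(Z>2)&(Z<25)&(abs(Y)<60)&(abs(Y)>27)
        if m.sum()>9:print('wall X',lo,np.percentile(Y[m],[1,99]).round(1),np.percentile(Y[m],[1,99]).mean().round(2), 'inner',Y[m&(Y<0)].max().round(1),Y[m&(Y>0)].min().round(1))
    b=(hsv[...,0]>100)&(hsv[...,0]<130)&(hsv[...,1]>120)&(abs(Z-13)<9)&(abs(Y)<40)
    for lo in range(30,250,30):
        k=b&(X>lo)&(X<lo+30);l=k&(Y<0);r=k&(Y>0)
        if l.sum()>5 and r.sum()>5:print('lips X',lo,Y[l].mean().round(1),Y[r].mean().round(1),((np.percentile(Y[l],[3,97]).mean()+np.percentile(Y[r],[3,97]).mean())/2).round(2))
E
python3 -c "
from h import *
lateral(load('w7'))"
```

```text
clip X -75 Y [-23.3  21.6] -0.88
clip X -60 Y [-23.2  21.4] -0.91
clip X -45 Y [-23.5  21.5] -0.99
clip X -30 Y [-23.6  21.4] -1.1
clip X -15 Y [-23.8  21.2] -1.29
clip X 0 Y [-23.7  21. ] -1.33
clip X 15 Y [-23.8  20.9] -1.45
wall X 0 [-35.6  34.9] -0.35 inner -31.5 29.3
wall X 10 [-33.8  32.9] -0.43 inner -29.9 29.1
wall X 20 [-31.8  31.3] -0.28 inner -28.2 27.2
wall X 30 [-30.3  29.4] -0.47 inner -27.0 27.0
wall X 40 [-29.8  28.8] -0.48 inner -27.1 27.0
lips X 30 -22.4 21.0 -0.65
lips X 60 -21.4 19.9 -0.72
lips X 90 -21.5 19.8 -0.83
lips X 120 -21.5 19.8 -0.87
lips X 150 -21.7 19.7 -0.98
lips X 180 -21.5 19.7 -0.91
```

{"op": "move_arm", "data": {
  "fingers": [30,30,30,30,30,30,30,30,30],
  "linear": [
    [-0.08,-0.02,0.035],
    [-0.07,0,0.035],
    [0,0,0],
    [0.1,0,0.12],
    [0.15,0,0.18],
    [0.15,0,0.18],
    [0.15,0,0.18],
    [0.1,0,0.12],
    [0,0,0]
  ],
  "roll": [0,0,0,0,0,0,0,0,0]
}}

```text
t: 8.6
tcp_pos: [572.7, 30.1, 238.4]
eef_rot: [-0.001, -0.684, 0.729, 0.0]
wrist_force: [-0.6, -2.3, -0.9]
grip_width: 44.5
```

```bash
python3 - <<'E'
from h import *
s=grab('wrist','w8');s2=grab('side','s8');st=get_state();print(st['t'],st['tcp_pos'],st['wrist_force'],st['grip_width'])
to(st,T(-25,4))
prof(s,v0=92,st=12);lateral(s)
cv2.imwrite('pics/s8z.png',cv2.resize(s2['image'][120:270,220:370],None,fx=4,fy=4))
E
```

```text
8.7 [572.97176121  30.53282865 239.1783917 ] [-1.55853473 -2.07803574  0.59640119] 44.433872102596574
 units [0.527 0.024 0.666] tool x yaw -93.66
250 [(92, np.float64(74.9), np.float64(13.9)), (104, np.float64(61.7), np.float64(14.6)), (116, np.float64(56.6), np.float64(9.0)), (128, np.float64(45.0), np.float64(9.4)), (140, np.float64(34.5), np.float64(9.4)), (152, np.float64(25.3), np.float64(8.5)), (164, np.float64(14.9), np.float64(9.6)), (176, np.float64(5.9), np.float64(9.7)), (188, np.float64(-1.6), np.float64(8.4)), (200, np.float64(-10.4), np.float64(9.5)), (212, np.float64(-18.2), np.float64(9.8)), (224, np.float64(-25.4), np.float64(9.6)), (236, np.float64(-32.7), np.float64(10.4)), (248, np.float64(-39.2), np.float64(10.3)), (260, np.float64(-45.4), np.float64(10.0)), (272, np.float64(-51.0), np.float64(9.0)), (284, np.float64(34.5), np.float64(-263.7))]
300 [(92, np.float64(74.3), np.float64(14.3)), (104, np.float64(61.6), np.float64(14.6)), (116, np.float64(51.0), np.float64(13.9)), (128, np.float64(44.7), np.float64(9.6)), (140, np.float64(35.6), np.float64(8.2)), (152
[... 436 characters left out ...]
oat64(-51.1), np.float64(9.1)), (284, np.float64(40.0), np.float64(-280.4))]
clip X -75 Y [-22.8  21.9] -0.49
clip X -60 Y [-24.   21.9] -1.08
clip X -45 Y [-23.6  21.8] -0.9
clip X -30 Y [-23.1  21.5] -0.77
clip X -15 Y [-23.2  21.4] -0.9
clip X 0 Y [-23.4  21.4] -1.0
clip X 15 Y [-23.6  21.2] -1.17
wall X 0 [-35.7  35.1] -0.29 inner -31.5 28.2
wall X 10 [-33.9  32.8] -0.54 inner -29.7 27.1
wall X 20 [-31.9  31.3] -0.28 inner -28.0 27.2
wall X 30 [-30.2  29.5] -0.36 inner -27.0 27.0
wall X 40 [-29.8  28.8] -0.53 inner -27.1 27.0
lips X 30 -22.3 20.9 -0.61
lips X 60 -21.4 19.9 -0.75
lips X 90 -21.5 19.8 -0.87
lips X 120 -21.6 19.8 -0.87
lips X 150 -21.6 19.8 -0.88
lips X 180 -21.6 19.7 -0.93
```

View pics/s8z.png

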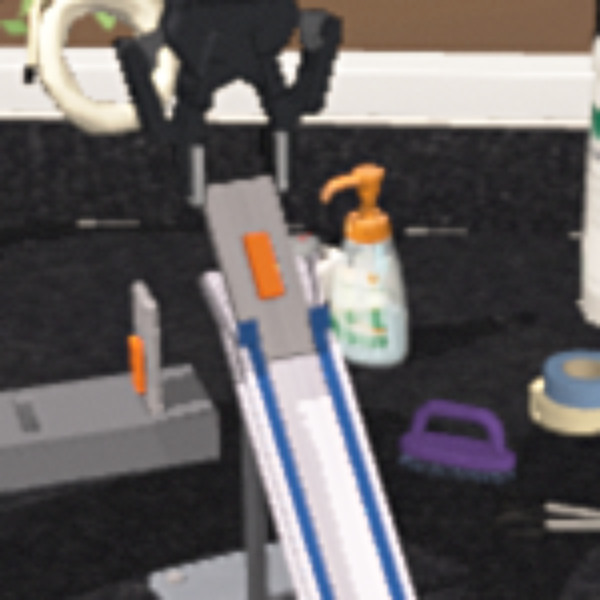

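View pics/w8.png

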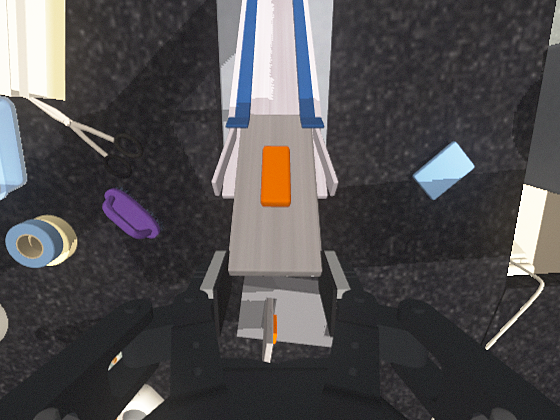

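{"op": "move_arm", "data": {
  "fingers": [30,30,30,30,30,30],
  "linear": [
    [0.1,0,0.12],
    [0.13,0,0.155],
    [0.13,0,0.155],
    [0.1,0,0.12],
    [0,0,0],
    [0,0,0]
  ],
  "roll": [0,0,0,0,0,0]
}}

```text
t: 9.2
tcp_pos: [572.1, 16.8, 222.6]
eef_rot: [-0.001, -0.684, 0.729, 0.0]
wrist_force: [-0.6, -2.8, -0.4]
grip_width: 44.5
```

```bash
python3 - <<'E'
from h import *
s=grab('wrist','w9');st=get_state();print(st['t'],st['tcp_pos'],st['wrist_force'],st['grip_width'])
to(st,T(-25,4))
prof(s,v0=80,st=12)
E
```

```text
9.25 [572.18659112  16.95052986 222.77900211] [-0.19279815 -2.20194005  0.48741287] 44.23871061450668
 units [0.074 0.028 0.119] tool x yaw -93.64
250 [(80, np.float64(109.1), np.float64(13.6)), (92, np.float64(95.4), np.float64(14.1)), (104, np.float64(82.6), np.float64(14.5)), (116, np.float64(77.2), np.float64(9.1)), (128, np.float64(66.3), np.float64(8.8)), (140, np.float64(55.3), np.float64(9.2)), (152, np.float64(45.4), np.float64(9.1)), (164, np.float64(36.2), np.float64(8.8)), (176, np.float64(27.0), np.float64(9.1)), (188, np.float64(-82.9), np.float64(148.7)), (200, np.float64(10.2), np.float64(9.6)), (212, np.float64(2.9), np.float64(9.1)), (224, np.float64(-5.3), np.float64(10.6)), (236, np.float64(-11.5), np.float64(9.3)), (248, np.float64(-18.6), np.float64(10.4)), (260, np.float64(-24.4), np.float64(9.2)), (272, np.float64(-30.3), np.float64(8.9)), (284, np.float64(60.4), np.float64(-279.3))]
300 [(80, np.float64(107.8), np.float64(14.5)), (92, np.float64(93.9), np.float64(15.1)), (104, np.float64(82.5), np.float64(14.5)), (116, np.float64(72.6), np.float64(13.1)), (128, np.float64(66.4), np.float64(8.7)), (140, np.float64(56.6), np.float64(7.9)), (152, np.float64(45.9), np.float64(8.5)), (164, np.float64(36.1), np.float64(9.0)), (176, np.float64(27.2), np.float64(8.8)), (188, np.float64(17.6), np.float64(10.3)), (200, np.float64(9.9), np.float64(9.9)), (212, np.float64(3.3), np.float64(8.3)), (224, np.float64(-4.4), np.float64(8.9)), (236, np.float64(-11.6), np.float64(9.5)), (248, np.float64(-18.8), np.float64(10.8)), (260, np.float64(-24.4), np.float64(9.2)), (272, np.float64(-30.4), np.float64(9.2)), (284, np.float64(60.6), np.float64(-280.3))]
```

View pics/w9.png

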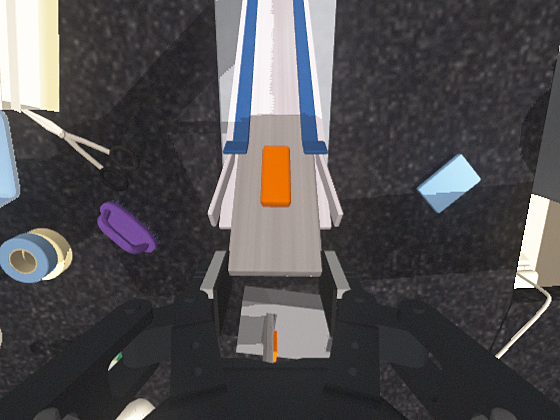

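{"op": "move_arm", "data": {
  "fingers": [85,85,85,85,85,85,85,85,85],
  "linear": [
    [0,0,0],
    [0,0,0],
    [0,0,0],
    [0,0,0],
    [0,0,0],
    [0,0,0],
    [0,0,0],
    [0,0,0],
    [0,0,0]
  ],
  "roll": [0,0,0,0,0,0,0,0,0]
}}

```text
t: 10.0
tcp_pos: [572.5, 17.3, 223.1]
eef_rot: [0.0, -0.684, 0.729, -0.0]
wrist_force: [0.0, -0.3, 0.6]
grip_width: 85.6
```

```bash
python3 - <<'E'
from h import *
s=grab('wrist','w10');s2=grab('side','s10');st=get_state();print(st['t'],st['tcp_pos'],st['wrist_force'],st['grip_width'])
cv2.imwrite('pics/s10z.png',cv2.resize(s2['image'][170:330,220:370],None,fx=4,fy=3.7))
P=cloud(s);Q=P-OO;hsv=cv2.cvtColor(s['image'],cv2.COLOR_BGR2HSV);v,u=np.mgrid[:420,:560]
o=(hsv[...,0]<18)&(hsv[...,1]>150)&(abs(u-275)<25)&(v<240)
print(o.sum(),(Q@(c5*aa-s5*zz))[o].mean(),(Q@(s5*aa+c5*zz))[o].mean())
E
```

```text
10.1 [572.49768789  17.29297467 223.10147288] [ 0.56292877 -0.20934744  0.52237307] 85.15259471817592
448 197.84848779254648 15.654467067044383
```

View pics/s10z.png

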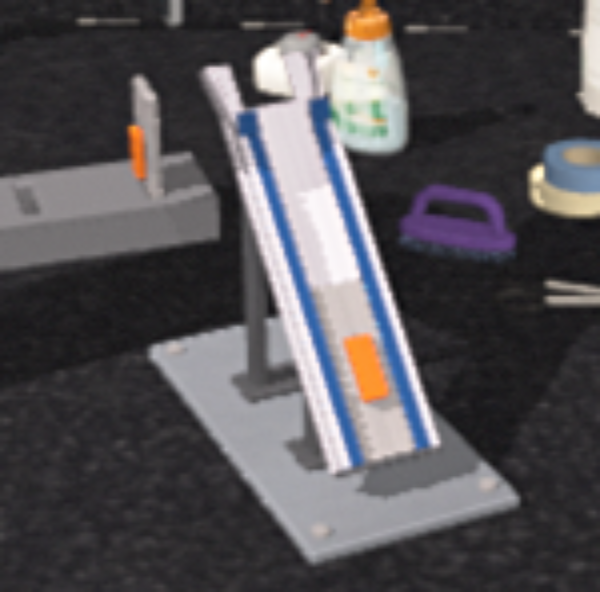

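View pics/w10.png

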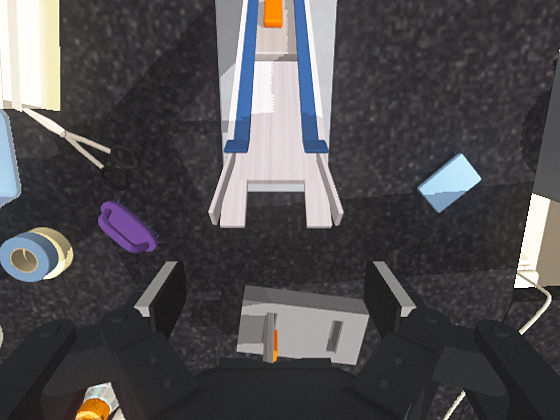

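{"op": "move_arm", "data": {
  "fingers": [85,85,85,85,85,85,85,85,85,85,85,85],
  "linear": [
    [0,0,-0.8],
    [-0.5,-0.03,-0.8],
    [-0.9,-0.03,0],
    [-0.9,-0.03,0],
    [-0.9,-0.03,0],
    [-0.9,-0.03,0],
    [-0.9,-0.03,0],
    [-0.9,-0.03,0],
    [-0.7,-0.03,0],
    [-0.4,0,0],
    [0,0,-0.1],
    [0,0,-0.1]
  ],
  "roll": [0,0,0,0,0,0,0,0,0,0,1,1]
}}

```text
t: 11.1
tcp_pos: [592.8, 227.0, 276.5]
eef_rot: [-0.001, -0.617, 0.787, 0.0]
wrist_force: [0.4, -0.6, 0.1]
grip_width: 84.8
```

{"op": "move_arm", "data": {
  "fingers": [85,85,85,85,85,85,85,85,85,85,85,85],
  "linear": [
    [0,0,0.2],
    [0,0,0.2],
    [0,0,0.2],
    [0,0,0.2],
    [0,0,0.3],
    [0,0,0.3],
    [0,0,0.3],
    [0,0,0.3],
    [0,0,0.3],
    [0,0,0.3],
    [0,0,0.2],
    [0,0,0.2]
  ],
  "roll": [1,1,1,1,1,1,1,1,1,1,1,1]
}}

```text
t: 12.1
tcp_pos: [592.9, 225.8, 186.7]
eef_rot: [-0.0, -0.14, 0.99, -0.0]
wrist_force: [-0.3, 0.9, 0.1]
grip_width: 85.0
```

{"op": "move_arm", "data": {
  "fingers": [85,85,85,85,85,85,85],
  "linear": [
    [0,0,0.1],
    [0,0,0],
    [0,0,0],
    [0,0,0],
    [0,0,0],
    [0,0,0],
    [0,0,0]
  ],
  "roll": [1,1,1,1,1,0.62,0]
}}

```text
t: 12.68
tcp_pos: [593.0, 225.9, 184.2]
eef_rot: [0.0, 0.103, 0.995, -0.0]
wrist_force: [0.5, 0.2, 0.5]
grip_width: 84.8
```

```bash
python3 - <<'E'
from h import *
s=grab('wrist','w11');st=get_state();P=cloud(s);print(st['t'],st['tcp_pos'],st['joint_positions'].round(2))
m=(P[...,2]>110)&(P[...,2]<123)
k,l,stt,ce=cv2.connectedComponentsWithStats(m.astype(np.uint8))
for i in range(1,k):
    if stt[i,4]>100:
        p=P[l==i];print(stt[i],p.mean(0).round(1),cv2.minAreaRect(p[:,:2].astype(np.float32)))
to(st,(593,226.2,83))
E
```

```text
12.7333 [592.99846519 225.97486699 184.2205385 ] [ 0.61  0.43  0.3   0.   -1.44 -2.38]
[245 205  59  13 703] [592.3 226.2 117.8] ((593.026611328125, 225.8064422607422), (45.951988220214844, 8.308408737182617), 78.33538818359375)
 units [2.000e-03 8.000e-03 3.374e+00] tool x yaw 168.32
```

View pics/w11.png

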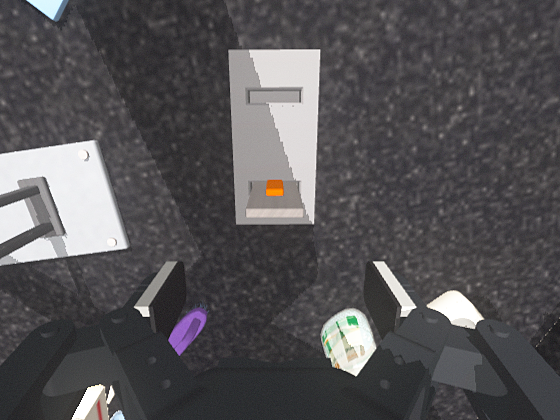

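{"op": "move_arm", "data": {
  "fingers": [85,85,85,85,85,85,85,30,30,30,30,30],
  "linear": [
    [0,0,0.6],
    [0,0,0.8],
    [0,0,0.8],
    [0,0,0.7],
    [0,0,0.47],
    [0,0,0],
    [0,0,0],
    [0,0,0],
    [0,0,0],
    [0,0,0],
    [0,0,0],
    [0,0,0]
  ],
  "roll": [0,0,0,0,0,0,0,0,0,0,0,0],
  "grip_force": 30
}}

```text
t: 13.73
tcp_pos: [593.8, 226.6, 84.5]
eef_rot: [0.001, 0.102, 0.995, 0.001]
wrist_force: [-0.4, -0.4, 4.3]
grip_width: 44.8
```

{"op": "move_arm", "data": {
  "fingers": [30,30,30,30],
  "linear": [
    [0,0,0],
    [0,0,0],
    [0,0,0],
    [0,0,0]
  ],
  "roll": [0,0,0,0]
}}

```text
t: 14.07
tcp_pos: [593.9, 226.6, 84.4]
eef_rot: [0.001, 0.102, 0.995, 0.0]
wrist_force: [-0.3, -1.2, 6.1]
grip_width: 44.9
```

```bash
python3 - <<'E'
from h import *
s=grab('wrist','w12');st=get_state();P=(cloud(s)-st['tcp_pos'])@axes(st);print(st['t'],st['tcp_pos'],st['wrist_force'],st['grip_width'])
for u in(218,224,330):print(u,[(v,*P[v,u].round(1)) for v in range(246,258,2)])
m=(np.abs(P[...,2]+33)<5)&(np.abs(P[...,0])<9)&(np.abs(P[...,1])<20)
print(np.percentile(P[m],[1,50,99],axis=0).round(1))
E
```

```text
14.1167 [593.83890624 226.56762094  84.43860428] [-1.16668604 -0.21157217  5.50442801] 44.877368489935975
218 [(246, np.float64(-20.3), np.float64(-42.1), np.float64(47.5)), (248, np.float64(-21.8), np.float64(-42.1), np.float64(47.2)), (250, np.float64(-23.5), np.float64(-42.3), np.float64(47.4)), (252, np.float64(11.9), np.float64(-26.9), np.float64(-29.1)), (254, np.float64(11.9), np.float64(-26.6), np.float64(-31.3)), (256, np.float64(11.7), np.float64(-26.3), np.float64(-32.9))]
224 [(246, np.float64(-20.8), np.float64(-37.8), np.float64(48.5)), (248, np.float64(-21.9), np.float64(-37.7), np.float64(47.4)), (250, np.float64(-23.9), np.float64(-37.9), np.float64(48.3)), (252, np.float64(11.8), np.float64(-24.1), np.float64(-28.7)), (254, np.float64(11.6), np.float64(-23.8), np.float64(-30.6)), (256, np.float64(11.8), np.float64(-23.4), np.float64(-33.1))]
330 [(246, np.float64(-36.8), np.float64(48.8), np.float64(83.2)), (248, np.float64(-38.7), np.float64(48.9), np.float64(83.2)), (250, np.float64(-41.3), np.float64(49.3), np.float64(84.6)), (252, np.float64(12.4), np.float64(26.8), np.float64(-30.1)), (254, np.float64(12.3), np.float64(26.5), np.float64(-32.1)), (256, np.float64(11.9), np.float64(26.3), np.float64(-33.2))]
[[ -3.5 -19.6 -35.8]
 [  2.2  -0.4 -34.2]
 [  4.6  19.6 -28.2]]
```

View pics/w12.png

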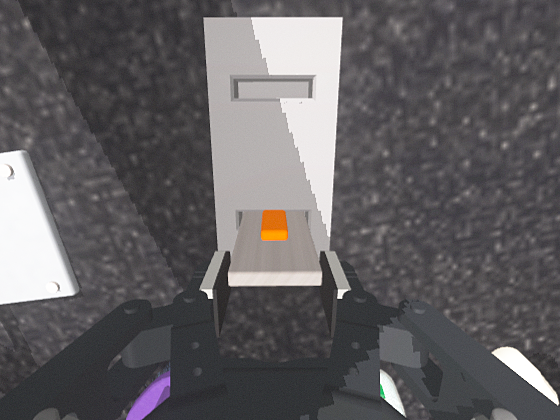

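{"op": "move_arm", "data": {
  "fingers": [30,30,30,30,30,30,30,30,30,30,30,30],
  "linear": [
    [0,0,-0.3],
    [0,0,-0.6],
    [0,0,-0.9],
    [0,0,-0.9],
    [0,0,-0.8],
    [0,0,-0.8],
    [0,0,-0.8],
    [0,0,-0.8],
    [0,0,-0.7],
    [0,0,-0.7],
    [0,0,-0.5],
    [0,0,-0.3]
  ],
  "roll": [0,0,0,-1,-1,-1,-1,-1,-1,-1,-1,-1]
}}

```text
t: 15.12
tcp_pos: [593.0, 226.4, 328.2]
eef_rot: [0.001, -0.288, 0.958, 0.0]
wrist_force: [0.9, -0.2, -1.6]
grip_width: 44.5
```

{"op": "move_arm", "data": {
  "fingers": [30,30,30,30,30,30,30,30,30,30,30,30],
  "linear": [
    [0,0,0],
    [0,0,0],
    [0,0,0],
    [0,0,0],
    [0,0,0],
    [0,0,0],
    [0,0,0],
    [0,0,0],
    [0,0,0],
    [0,0,0],
    [0,0,0],
    [0,0,0]
  ],
  "roll": [-1,-1,-1,-1,-1,-1,-1,-1,-1,-1,-0.62,0]
}}

```text
t: 16.12
tcp_pos: [592.6, 226.5, 325.7]
eef_rot: [-0.001, -0.685, 0.728, 0.0]
wrist_force: [-0.8, 0.9, -1.2]
grip_width: 44.5
```

```bash
sed -i 's/^L=107.5;DZ=30.5/L=107;DZ=31/' h.py; python3 - <<'E'
from h import *
st=get_state();print(st['t'],st['tcp_pos'],st['wrist_force'],st['grip_width'],st['joint_positions'].round(2))
for th in(40,30,20,10,3,0): to(st,T(*G(th)),th)
E
```

```text
16.1167 [592.5543625  226.48727069 325.69670061] [-0.81980162  0.9264731  -1.1856356 ] 44.507958654599754 [ 0.61  0.45  0.68 -0.   -1.8  -0.67]
40 units [8.211 0.279 1.39 ] tool x yaw -93.5
30 units [7.589 0.278 1.42 ] tool x yaw -93.5
20 units [6.983 0.277 1.559] tool x yaw -93.5
10 units [6.41  0.275 1.8  ] tool x yaw -93.5
3 units [6.037 0.274 2.027] tool x yaw -93.5
0 units [5.887 0.274 2.138] tool x yaw -93.5
```

{"op": "move_arm", "data": {
  "fingers": [30,30,30,30,30,30,30,30,30,30,30,30],
  "linear": [
    [0.4,0.02,0],
    [0.8,0.03,0],
    [0.9,0.03,0],
    [0.9,0.03,0],
    [0.9,0.03,0],
    [0.9,0.03,0],
    [0.9,0.03,0],
    [0.9,0.03,0],
    [0.8,0.03,0],
    [0.6,0,0],
    [0.21,0,0],
    [0,0,0]
  ],
  "roll": [0,0,0,0,0,0,0,0,0,0,0,0],
  "grip_force": 35
}}

```text
t: 17.12
tcp_pos: [569.1, -20.5, 326.3]
eef_rot: [0.0, -0.683, 0.73, -0.0]
wrist_force: [-0.5, -0.1, -1.3]
grip_width: 44.6
```

```bash
python3 - <<'E'
from h import *
s=grab('wrist','w13');s2=grab('side','s13');st=get_state();print(st['t'],st['tcp_pos'],st['wrist_force'],st['grip_width'])
for th in(40,30,20,10,3,0): to(st,T(*G(th)),th)
W=cloud(s);P=(W-st['tcp_pos'])@axes(st)
for z0 in(-20,0,20):
    v,u=np.mgrid[:420,:560];m=(abs(P[...,2]-z0)<6)&(abs(P[...,0])<16)&(abs(P[...,1])<30)&(v>200)&(v<284);print(z0,np.percentile(P[m][:,1],[1,99]).round(1),np.median(P[m][:,0]).round(1))
lateral(s)
cv2.imwrite('pics/s13z.png',cv2.resize(s2['image'][120:320,220:370],None,fx=4,fy=3))
E
```

```text
17.2167 [569.44620174 -18.64610353 325.90941954] [-0.1073754   0.4091304  -0.84706362] 44.54021653496169
40 units [0.009 0.011 1.394] tool x yaw -93.68
30 units [-0.613  0.012  1.426] tool x yaw -93.68
20 units [-1.219  0.012  1.564] tool x yaw -93.68
10 units [-1.792  0.013  1.806] tool x yaw -93.68
3 units [-2.164  0.014  2.033] tool x yaw -93.68
0 units [-2.315  0.014  2.144] tool x yaw -93.68
-20 [-21.   23.6] 4.2
0 [-21.   22.8] 4.3
20 [-21.5  22.8] 4.3
wall X 0 [-35.6  34.9] -0.33 inner -31.6 30.7
wall X 10 [-33.5  33.1] -0.24 inner -29.9 29.2
wall X 20 [-31.8  31.6] -0.09 inner -28.3 27.7
wall X 30 [-30.3  29.6] -0.36 inner -27.0 27.0
wall X 40 [-29.8  29.1] -0.36 inner -27.1 27.2
lips X 30 -22.5 21.2 -0.61
lips X 60 -21.4 20.1 -0.65
lips X 90 -21.3 19.9 -0.7
lips X 120 -21.4 19.8 -0.77
lips X 150 -21.5 19.7 -0.91
lips X 180 -21.5 19.8 -0.9
lips X 210 -21.7 19.6 -1.09
lips X 240 -21.4 19.5 -0.99
```

View pics/s13z.png

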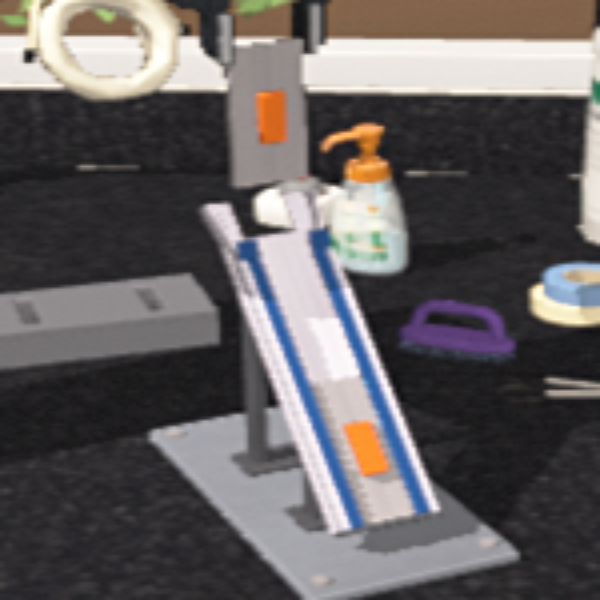

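View pics/w13.png

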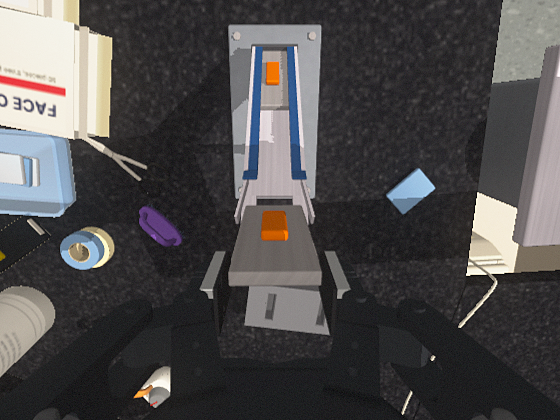

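{"op": "move_arm", "data": {
  "fingers": [30,30,30,30,30,30,30,30,30,30],
  "linear": [
    [0.08,-0.01,0.3],
    [0,0,0.4],
    [0,0,0.4],
    [0,0,0.2],
    [0,0,0.09],
    [-0.2,0,0.01],
    [-0.2,0,0.01],
    [-0.22,0,0.01],
    [0,0,0],
    [0,0,0]
  ],
  "roll": [0,0,0,0,0,0,0,0,0,0]
}}

```text
t: 18.05
tcp_pos: [571.2, -2.4, 284.3]
eef_rot: [0.0, -0.685, 0.729, -0.001]
wrist_force: [0.3, -1.2, 1.4]
grip_width: 44.6
```

```bash
python3 - <<'E'
from h import *
s=grab('wrist','w14');st=get_state();print(st['t'],st['tcp_pos'],st['wrist_force'],st['grip_width'])
for th in(30,20,10,3,0): to(st,T(*G(th)),th)
prof(s,v0=167,st=12)
E
```

```text
18.1 [571.21898283  -2.64132663 284.22966611] [-0.35168335 -1.90214071  2.16246775] 44.855888022912445
30 units [-0.077  0.037  0.036] tool x yaw -93.6
20 units [-0.684  0.037  0.174] tool x yaw -93.6
10 units [-1.257  0.037  0.416] tool x yaw -93.6
3 units [-1.629  0.037  0.643] tool x yaw -93.6
0 units [-1.78   0.038  0.753] tool x yaw -93.6
250 [(167, np.float64(35.7), np.float64(19.2)), (179, np.float64(38.8), np.float64(0.2)), (191, np.float64(16.9), np.float64(13.8)), (203, np.float64(-1.3), np.float64(25.2)), (215, np.float64(-16.3), np.float64(34.1)), (227, np.float64(-28.7), np.float64(40.8)), (239, np.float64(-40.6), np.float64(48.6)), (251, np.float64(-50.3), np.float64(54.1)), (263, np.float64(-59.0), np.float64(59.1)), (275, np.float64(-66.8), np.float64(63.6))]
300 [(167, np.float64(35.4), np.float64(19.6)), (179, np.float64(38.0), np.float64(1.2)), (191, np.float64(16.5), np.float64(14.5)), (203, np.float64(-1.9), np.float64(26.2)), (215, np.float64(-16.4), np.float64(34.3)), (227, np.float64(-28.5), np.float64(40.6)), (239, np.float64(-40.1), np.float64(47.8)), (251, np.float64(-50.3), np.float64(54.2)), (263, np.float64(-58.6), np.float64(58.3)), (275, np.float64(-66.7), np.float64(63.5))]
```

View pics/w14.png

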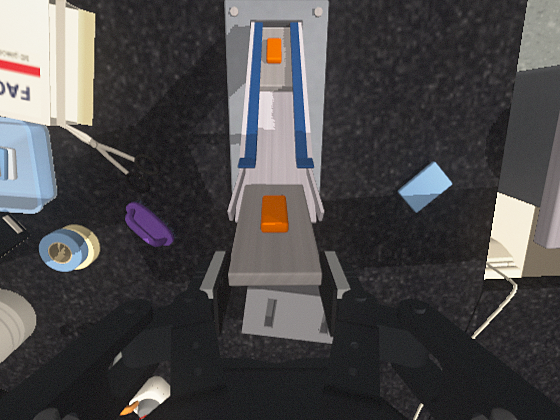

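{"op": "move_arm", "data": {
  "fingers": [30,30,30,30,30,30,30,30,30,30,30],
  "linear": [
    [-0.2,0,0.05],
    [-0.2,0,0.05],
    [-0.2,0,0.06],
    [-0.2,0,0.08],
    [-0.19,0,0.08],
    [-0.19,0,0.08],
    [-0.13,0,0.08],
    [-0.12,0,0.08],
    [-0.12,0,0.08],
    [0,0,0],
    [0,0,0]
  ],
  "roll": [0,0,0,0,0,0,0,0,0,0,0]
}}

```text
t: 19.02
tcp_pos: [573.6, 43.7, 263.9]
eef_rot: [-0.0, -0.684, 0.729, 0.0]
wrist_force: [0.1, -1.5, 1.4]
grip_width: 44.5
```

```bash
python3 - <<'E'
from h import *
s=grab('wrist','w15');st=get_state();print(st['t'],st['tcp_pos'],st['wrist_force'],st['grip_width'])
for th in(3,0): to(st,T(*G(th)),th)
prof(s,v0=110,st=12);lateral(s)
E
```

```text
19.0667 [573.63042996  43.50244334 264.00939758] [ 0.37757009 -1.24701028 -0.3754562 ] 44.803377934373394
3 units [-0.089  0.02  -0.031] tool x yaw -93.63
0 units [-0.239  0.02   0.08 ] tool x yaw -93.63
250 [(110, np.float64(50.6), np.float64(1.2)), (122, np.float64(38.3), np.float64(0.8)), (134, np.float64(17.1), np.float64(9.7)), (146, np.float64(6.0), np.float64(10.2)), (158, np.float64(-4.9), np.float64(11.2)), (170, np.float64(-14.6), np.float64(11.5)), (182, np.float64(-24.1), np.float64(12.3)), (194, np.float64(-32.3), np.float64(11.9)), (206, np.float64(-40.8), np.float64(12.7)), (218, np.float64(-49.3), np.float64(14.1)), (230, np.float64(-56.2), np.float64(13.8)), (242, np.float64(-63.1), np.float64(13.9)), (254, np.float64(-69.8), np.float64(14.2)), (266, np.float64(-76.4), np.float64(15.2)), (278, np.float64(-80.7), np.float64(10.5))]
300 [(110, np.float64(50.6), np.float64(1.2)), (122, np.float64(38.7), np.float64(0.4)), (134, np.float64(17.8), np.float64(9.0)), (146, np.float64(6.6), np.float64(9.6)), (158, np.float64(-4.6), np.float64(10.8)), (170, np.float64(-14.7), 
[... 336 characters left out ...]
float64(-76.4), np.float64(15.0)), (278, np.float64(-80.8), np.float64(10.9))]
clip X -75 Y [-22.7  21.8] -0.47
clip X -60 Y [-22.6  22.1] -0.24
clip X -45 Y [-22.5  22.5] -0.01
clip X -30 Y [-22.3  22.7] 0.19
clip X -15 Y [-22.1  22.9] 0.38
clip X 0 Y [-21.9  22.8] 0.48
clip X 15 Y [-21.7  23. ] 0.63
wall X 0 [-35.7  34.9] -0.4 inner -29.1 28.5
wall X 10 [-33.7  32.6] -0.55 inner -29.7 29.1
wall X 20 [-32.2  31.2] -0.52 inner -28.2 27.4
wall X 30 [-30.1  29.6] -0.23 inner -27.1 27.1
wall X 40 [-29.8  28.9] -0.44 inner -27.0 27.0
lips X 30 -22.3 21.1 -0.53
lips X 60 -21.4 19.9 -0.78
lips X 90 -21.5 19.9 -0.79
lips X 120 -21.5 19.7 -0.88
lips X 150 -21.6 19.7 -0.95
lips X 180 -21.6 19.7 -0.91
```

View pics/w15.png

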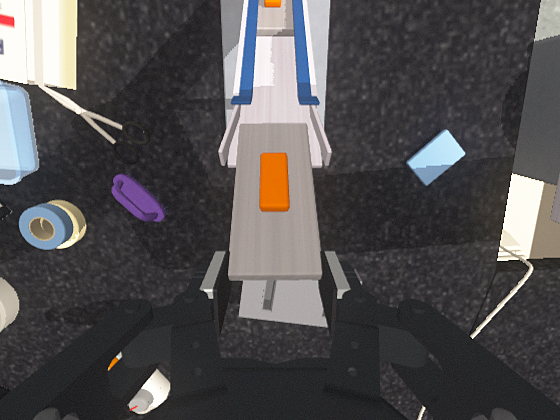

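{"op": "move_arm", "data": {
  "fingers": [30,30,30,30,30,30,30,30,30],
  "linear": [
    [-0.09,0.02,0.045],
    [-0.09,0,0.045],
    [0,0,0],
    [0.1,0,0.12],
    [0.15,0,0.18],
    [0.15,0,0.18],
    [0.15,0,0.18],
    [0.1,0,0.12],
    [0,0,0]
  ],
  "roll": [0,0,0,0,0,0,0,0,0]
}}

```text
t: 19.82
tcp_pos: [571.7, 28.7, 236.8]
eef_rot: [-0.001, -0.684, 0.729, 0.001]
wrist_force: [-1.4, -2.6, 0.4]
grip_width: 44.4
```

```bash
python3 - <<'E'
from h import *
s=grab('wrist','w16');st=get_state();print(st['t'],st['tcp_pos'],st['wrist_force'],st['grip_width'])
to(st,T(-27,4))
prof(s,v0=110,st=12);lateral(s)
E
```

```text
19.8667 [571.79973766  28.85932634 237.26887431] [-1.28637366 -2.07490605 -0.93965731] 44.32080341352373
 units [ 0.426 -0.012  0.567] tool x yaw -93.68
250 [(110, np.float64(74.6), np.float64(0.9)), (122, np.float64(53.1), np.float64(9.3)), (134, np.float64(41.0), np.float64(10.3)), (146, np.float64(32.2), np.float64(8.9)), (158, np.float64(21.6), np.float64(9.9)), (170, np.float64(13.2), np.float64(9.0)), (182, np.float64(4.8), np.float64(8.5)), (194, np.float64(-4.4), np.float64(9.8)), (206, np.float64(-12.0), np.float64(9.5)), (218, np.float64(-19.5), np.float64(9.5)), (230, np.float64(-26.4), np.float64(9.2)), (242, np.float64(-33.5), np.float64(9.9)), (254, np.float64(-39.8), np.float64(9.5)), (266, np.float64(-45.9), np.float64(9.3)), (278, np.float64(-50.5), np.float64(5.6))]
300 [(110, np.float64(58.2), np.float64(14.6)), (122, np.float64(45.5), np.float64(16.0)), (134, np.float64(41.8), np.float64(9.6)), (146, np.float64(32.7), np.float64(8.3)), (158, np.float64(22.8), np.float64(8.4)), (170, np.float64(13.5), np.float64(8.5)), (182, np.float64(4.5), np.float64(8.9)), (194,
[... 263 characters left out ...]
oat64(-46.0), np.float64(9.5)), (278, np.float64(-50.2), np.float64(4.6))]
clip X -75 Y [-23.8  20.9] -1.43
clip X -60 Y [-23.8  21. ] -1.41
clip X -45 Y [-24.5  21. ] -1.73
clip X -30 Y [-23.6  21.1] -1.25
clip X -15 Y [-23.3  21.2] -1.07
clip X 0 Y [-23.2  21.4] -0.9
clip X 15 Y [-23.1  21.6] -0.74
wall X 0 [-35.7  34.9] -0.42 inner -28.0 30.5
wall X 10 [-33.7  32.9] -0.38 inner -29.8 28.9
wall X 20 [-31.9  31.2] -0.36 inner -27.1 27.2
wall X 30 [-30.4  29.4] -0.47 inner -27.0 27.0
wall X 40 [-29.8  28.9] -0.45 inner -27.2 27.2
lips X 30 -22.4 21.1 -0.61
lips X 60 -21.4 19.9 -0.73
lips X 90 -21.5 19.9 -0.84
lips X 120 -21.5 19.7 -0.88
lips X 150 -21.5 19.7 -0.94
lips X 180 -21.7 19.6 -1.01
```

View pics/w16.png

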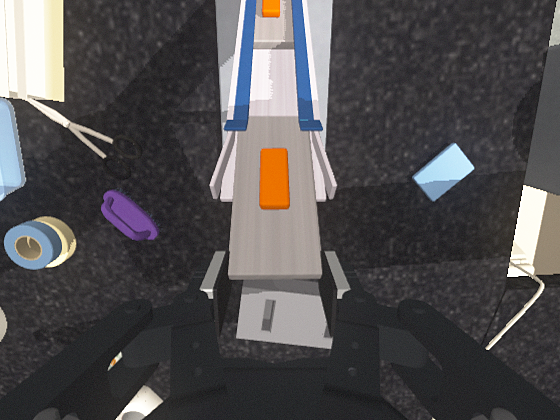

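Flat on the bed, centred under the lips with the rib in the slot; push the last stretch and release.

{"op": "move_arm", "data": {
  "fingers": [30,30,30,30,30,30],
  "linear": [
    [0.1,0,0.12],
    [0.13,0,0.155],
    [0.13,0,0.155],
    [0.09,0,0.105],
    [0,0,0],
    [0,0,0]
  ],
  "roll": [0,0,0,0,0,0]
}}

```text
t: 20.37
tcp_pos: [571.1, 15.7, 221.6]
eef_rot: [-0.001, -0.684, 0.729, 0.0]
wrist_force: [-1.0, -2.5, -1.3]
grip_width: 44.2
```

```bash
python3 - <<'E'
from h import *
s=grab('wrist','w17');st=get_state();print(st['t'],st['tcp_pos'],st['wrist_force'],st['grip_width'])
to(st,T(-27,4))
prof(s,v0=110,st=12)
E
```

```text
20.4167 [571.20621014  15.84764279 221.74542865] [ 0.15323275 -2.69248249 -0.72346362] 44.79414171530408
 units [-0.007 -0.003  0.05 ] tool x yaw -93.65
250 [(110, np.float64(94.5), np.float64(1.0)), (122, np.float64(73.3), np.float64(9.1)), (134, np.float64(63.3), np.float64(8.3)), (146, np.float64(52.8), np.float64(8.4)), (158, np.float64(42.0), np.float64(9.6)), (170, np.float64(33.3), np.float64(9.0)), (182, np.float64(23.9), np.float64(9.9)), (194, np.float64(16.0), np.float64(9.3)), (206, np.float64(8.3), np.float64(9.1)), (218, np.float64(0.7), np.float64(9.4)), (230, np.float64(-6.4), np.float64(9.3)), (242, np.float64(-13.2), np.float64(9.4)), (254, np.float64(-19.1), np.float64(8.1)), (266, np.float64(-25.9), np.float64(9.4)), (278, np.float64(-30.2), np.float64(4.8))]
300 [(110, np.float64(79.0), np.float64(14.0)), (122, np.float64(67.3), np.float64(14.5)), (134, np.float64(56.7), np.float64(14.6)), (146, np.float64(51.5), np.float64(9.7)), (158, np.float64(43.0), np.float64(8.4)), (170, np.float64(32.8), np.float64(9.5)), (182, np.float64(23.8), np.float64(10.0)), (194, np.float64(16.7), np.float64(8.4)), (206, np.float64(7.6), np.float64(10.2)), (218, np.float64(0.4), np.float64(9.9)), (230, np.float64(-6.4), np.float64(9.3)), (242, np.float64(-13.1), np.float64(9.1)), (254, np.float64(-19.6), np.float64(9.2)), (266, np.float64(-26.2), np.float64(10.2)), (278, np.float64(-29.9), np.float64(3.9))]
```

View pics/w17.png

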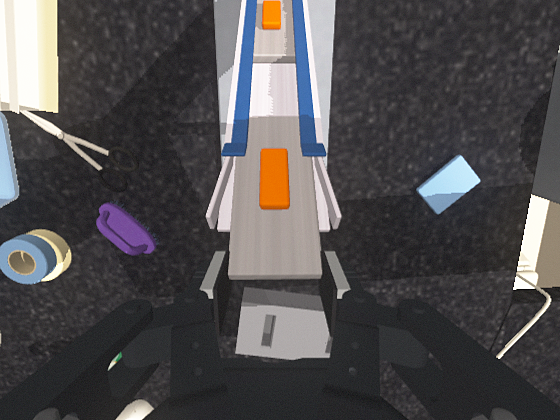

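{"op": "move_arm", "data": {
  "fingers": [85,85,85,85,85,85,85,85,85,85],
  "linear": [
    [0,0,0],
    [0,0,0],
    [0,0,0],
    [0,0,0],
    [0,0,0],
    [0,0,0],
    [0,0,0],
    [0,0,0],
    [0,0,-0.5],
    [0,0,-0.5]
  ],
  "roll": [0,0,0,0,0,0,0,0,0,0]
}}

```text
t: 21.25
tcp_pos: [570.9, 16.1, 251.5]
eef_rot: [-0.001, -0.684, 0.729, 0.001]
wrist_force: [0.5, 0.2, 0.3]
grip_width: 85.0
```

{"op": "move_arm", "data": {
  "fingers": [85,85,85,85,85,85],
  "linear": [
    [-0.2,0,-0.8],
    [-0.5,0,-0.8],
    [-0.5,0,-0.6],
    [0,0,0],
    [0,0,0],
    [0,0,0]
  ],
  "roll": [0,0,0,0,0,0]
}}

```text
t: 21.75
tcp_pos: [573.5, 52.1, 317.2]
eef_rot: [-0.0, -0.684, 0.729, 0.0]
wrist_force: [0.2, 0.9, -0.1]
grip_width: 85.4
```

```bash
python3 - <<'E'
from h import *
s=grab('wrist','w18');s2=grab('side','s18');grab('top','t18');st=get_state();print(st['t'],st['tcp_pos'],st['wrist_force'],st['grip_width'])
cv2.imwrite('pics/s18z.png',cv2.resize(s2['image'][170:330,220:370],None,fx=4,fy=3.7))
for n in('s18','w18','t18'):
    s=load(n);P=cloud(s);Q=P-OO;hsv=cv2.cvtColor(s['image'],cv2.COLOR_BGR2HSV)
    X=Q@(c5*aa-s5*zz);Z=Q@(s5*aa+c5*zz);Y=Q@np.array([.998,-.0628,0])
    o=(hsv[...,0]<18)&(hsv[...,1]>150)&(abs(Y)<25)&(X>0)&(X<260)&(abs(Z)<30)
    k,l,stt,ce=cv2.connectedComponentsWithStats(o.astype(np.uint8))
    for i in range(1,k):
        if stt[i,4]>10:
            m=l==i;print(n,stt[i,4],'X',X[m].mean().round(1),np.percentile(X[m],[2,98]).round(1),'Y',Y[m].mean().round(1),'Z',np.median(Z[m]).round(1))
E
```

```text
21.9 [573.38326059  51.57751949 317.02367559] [ 0.00474274 -0.06546767  0.44848968] 85.15306952998523
s18 106 X 96.9 [ 78.7 115.2] Y -1.1 Z 15.0
s18 111 X 206.4 [188.4 224.5] Y 0.2 Z 15.0
w18 168 X 191.2 [183.3 203.1] Y 1.6 Z 15.2
w18 461 X 91.1 [ 73.8 113.4] Y 0.2 Z 15.6
t18 82 X 92.1 [ 73.6 112.6] Y 1.2 Z 14.8
t18 65 X 202.0 [182.8 222.8] Y 2.8 Z 14.6
```

View pics/s18z.png

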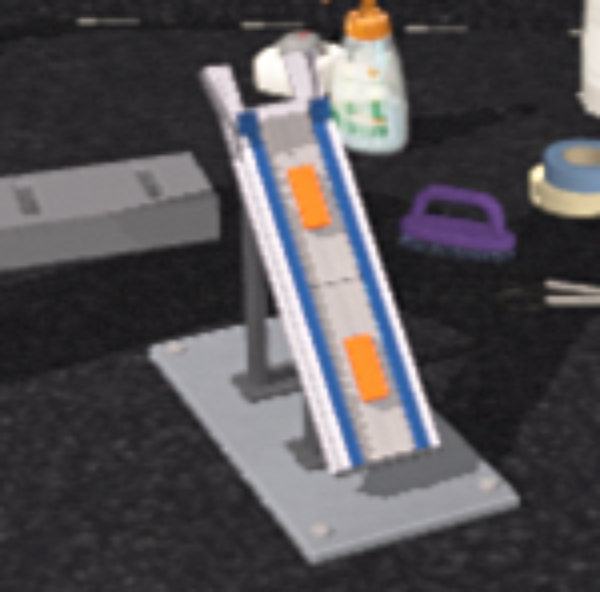

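View pics/w18.png

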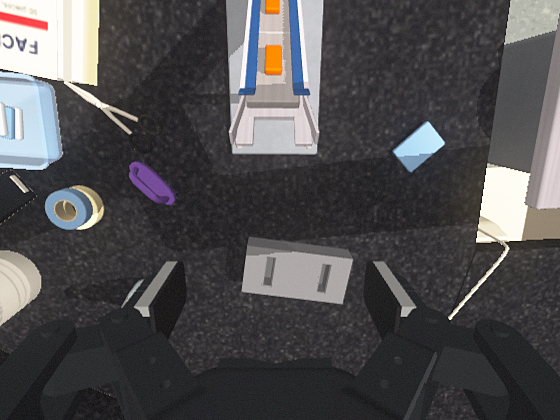

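```bash
python3 -c "
from workcell import finish_job
print(finish_job())"
```

```text
the job is handed in; nothing more can be done
None
```

Both clips are in the chute, loaded end-on one after the other, and the job was handed in at about 22 s of the 58 s. The tool cannot tilt, so I gripped each clip by its edges near the top and turned it so the rib faced downhill. I pivoted it in the pads against the landing until it lay flat on the bed, pushed its front end under the lips, and let go. The first clip was down at the stop before the second was loaded.

**Last checks:**
- **Rib positions:** the side camera puts the ribs at channel x = 97 and 206 mm. The top camera gives 92 and 202 mm, against targets of 95 and 205 mm.
- **Spacing:** both cameras show about 110 mm between ribs, so the second clip lies against the first. Both ribs face up between the lips, with their tops at z = 15 mm.
- **Gripper:** it was open and clear, with wrist force near zero.
- **Rest of the worktop:** I saw nothing disturbed. The brush and sachet look in place in the pictures; I did not measure the loose things again, and the nippers were not checked at the end.

**Disagreements:** the cameras differ by about 4–5 mm along the chute and 2–3 mm across it, and the wrist view of the lower rib was cut off by the picture's edge. Each pad overlapped a clip by only about 5 mm, less than I had planned, but both grips held.

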